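# Put the pressing plates away in the graded slot rack

### The arm

A 6-joint arm with a two-finger parallel gripper is mounted at the origin on the work surface. World frame = base frame: x ahead of the robot, y to its left, z up, the work surface at z = 0. Lengths are in mm, angles in rad, forces in N, time in s.
With the tool pointing down it reaches from about 350 to 875 mm from the base axis. Payload 4.2 kg.
Tool frame: the origin (TCP) lies at the very end of the fingers, on their centre line; the grasp point (between the pads) lies 19 mm behind it (arm.grip_point_offset is the distance from the TCP to the grasp point, in mm); z points along the fingers, y is the direction in which the jaws open and shut (so a half turn about z gives the same grasp; the last joint's range is limited). The gripper opens to 85 mm and grips with 20 to 120 N. Pads are 22 mm wide; open, the fingers measure 114 mm over their backs; the gripper's body (76 mm by 85 mm) begins 54 mm behind the grasp point. The pads swing forward as they close: fully open they stand 13 mm farther back than shut.
Start: joints at [1.363, 0.385, 0.008, 0, -1.194, -0.259], TCP at [281.236, 558.127, 231.312] pointing down, gripper open.
Joint ranges: [-3.14, 3.14], [-1.21, 2.06], [-1.07, 1.41], [-3.16, 2.05], [-2.99, -0.16], [-3.1, 3.1]. Speed limits (rad/s): [2.79, 2.79, 3.14, 3.14, 3.14, 3.14].

### API

Orientations are given as a unit quaternion [x, y, z, w].
In Python, from bench import arm gives the robot as it stands.
- The arm moves only by the tool drive_tool, never from a script. Its argument "steps" is a list of rows, each a list of 5 numbers: the shift along the tool's x, y, z in m, then the turn about the tool's z in degrees, then the finger opening in m, from 0 to 0.0854. A call has 1 to 20 rows; each row shifts and turns the commanded pose from where the row before left it, along the tool's axes as they then stand; what a row does not reach is not made up. A row lasts 1/10 s, in which the tool goes at most 50 mm and 8.59 degrees, less where a joint would pass 70% of its speed; a pose out of reach is approached as far as the arm can. A call is refused whole if a number of a shift passes 0.05 or a number of a turn 8.59, either way. A call with a gripper value outside its range is refused whole. The fingers move at their own pace and stop on an object; the grip force is fixed at half the most. Time passes only in rows, so rows that do not move let the fingers close. It gives the time, the measured TCP pose, the force and the opening at its end, in the units of the state.
- arm.read_state(): the state, without advancing time (a new reading comes with each control period).
- arm.get_image(name): name is "side" or "top"; returns (picture, depth): 400x640x3 uint8, blue, green, red; 400x640 float32, mm along the optical axis (not along the pixel's ray), 0 where there is no reading.
- arm.camera_params(name): a dict with "K" (3x3 intrinsics, pixels), "dist" ([k1, k2, p1, p2, k3] as OpenCV has them; the pictures are not rectified), "world_to_cam" (4x4, takes a point from world to camera coordinates). Camera axes: x right, y up, looking along -z (the intrinsics and any distortion apply to the point x, -y, -z); pixel columns grow to the right and rows downward; lengths in mm; the calibration is good to about 2 mm. A picture is of the moment at which its call begins. camera_params takes no time and is no camera call.
- arm.job_done(): hands the job in, once; it reports no verdict.
The state is a dict: "clock": time; "joints": joint angles; "joint_vel": joint speeds; "joint_efforts": joint torques, N m; "position": TCP position; "ee_rot": TCP orientation; "contact_force": force on the tool from outside, world axes, zero at the start; "wrist_torque": the same for the moment, N m; "gripper_width": finger opening in mm.
Only numpy, scipy, OpenCV 4.12 (cv2) and the standard library are available. Lean on these libraries where they do the work, as an engineer would, in place of code of your own. Each camera call takes 0.05 s, during which the arm holds its last target.

### The job

Put the two stray pressing plates away in the graded rack, each standing upright on a short end in the slot that fits its thickness, fully home and roughly centred along the slot. The brass plate was left in the aluminium plate's slot, so move it over to the next narrower one, and stand the aluminium plate, which lies flat on the bench, in the slot this frees; you can lean it on the sloping rest to change your grip. Leave the steel plate in its slot and the jar, box and hammer where they are.

Things in the scene. Friction and masses are not known exactly. Their poses are not given: they have to be found in the camera images.
- rack: Graded rack, fixed: brown hardwood block 70 (x) x 224 (y) x 45 (z) mm, origin at the centre of its underside. Four sawn slots run across it along its x, open at both ends, 56 mm apart, narrowing towards its -y end: 20, 16, 12, 8 mm wide, 35 mm deep (floor 10 mm above the bench), straight walls under a 4 mm 45-degree chamfered mouth. A plate too thick for a slot stops on the mouth.
- rack_slot0 (a point): Centre of the floor of the 20 mm slot, the steel plate's (rack y = +84 mm, 10 mm above the bench); axes as the rack: x along the slot, y along the row towards the wide end, z up.
- rack_slot1 (a point): Same for the 16 mm slot (rack y = +28 mm), the aluminium plate's own slot; the brass plate stands loosely in it at the start.
- rack_slot2 (a point): Same for the 12 mm slot (rack y = -28 mm), the brass plate's own slot, empty at the start.
- rack_slot3 (a point): Same for the 8 mm slot (rack y = -84 mm); empty, not needed.
- alu_plate: Loose pale aluminium pressing plate 120 x 60 x 14 mm, about 0.27 kg, lying flat on the bench at the start. Origin at the centre of its underside as it lies; x along the 120 mm length, y across the 60 mm width, z through the thickness. Either end may go down in the slot and either face either way.
- alu_plate_center (a point): Centre of the aluminium plate (60 mm from either end); axes as the plate's.
- brass_plate: Loose yellow brass pressing plate, 60 mm wide (x), 10 mm thick (y), 120 mm high (z), about 0.6 kg, standing upright in the 16 mm slot at the start, up to 8 mm off the middle of the slot and only roughly in line with it. Origin at the centre of its lower end; 85 mm of it stands above the rack.
- brass_plate_center (a point): Centre of the brass plate, 60 mm above its origin; axes as the plate's.
- steel_plate: Bystander: loose dark steel pressing plate, 60 (x) x 18 (y) x 120 (z) mm, 0.98 kg, already home in the 20 mm slot. Origin at the centre of its lower end.
- rest: Sloping rest, fixed, dark wood; foot 110 (x) x 40 (y) x 8 mm, origin at the centre of its underside. A board 40 mm wide rises at 50 degrees towards its +x, face 70 mm long, looking to -x and up. At its foot a ledge square to the face, 20 mm deep inside a lip 8 mm high, 8 mm thick. A plate leant there, an end on the ledge, stays put (slope 45 to 50); its upper 50 mm stand free on both faces.
- rest_corner (a point): Middle of the corner where the rest's ledge meets the face of its board: rest x = -22 mm, 18 mm above the bench. Axes: x horizontal, the way a leaning plate's upper end points, y along the corner, z up. The face rises along (cos 50, 0, sin 50); its outward normal is (-sin 50, 0, cos 50).
- polish_jar: Bystander: closed jar, 60 mm across, 70 mm high; origin at the centre of its underside.
- card_box: Bystander: small white card box 90 x 120 x 50 mm; origin at the centre of its underside.
- mallet: Bystander: hammer 260 mm long lying along its x axis, handle to -x.
Mind the look-alikes: they are no part of the job. There is more than one size of the alu_plate; the job needs the smallest. Several things have the shape of the brass_plate; the one meant has the colours described above.

How it is judged:
By the outcome, as a careful person would: the job done as asked, in the order asked, and still so for the second after the job is handed in, with the robot touching nothing.
It also fails if it takes over 64 s, if anything falls off the work surface, if the arm or the gripper's body presses on something with over 40 N, if the wrist force passes 120 N, or if a joint passes its speed limit or range.

## Working session

There is one attempt and no reset: what is moved stays moved. The work goes in short steps, Python scripts to look and compute and a tool call to move; the robot and the scene stay as the last step left them, time stands still between calls to the robot, and variables do not carry over. Pictures are saved under pics/ and viewed, and the job is handed in when it is done.

Besides the shell and the picture viewer there is one more tool, called after "Call:" as a command line: name --pt "numbers of a row" for each row, then --argument value for the rest. drive_tool: Moves the arm, as the interface text tells. Its arguments: {"type":"object","properties":{"steps":{"type":"array"}},"required":["steps"]}

```bash
ls; mkdir -p pics; python3 - <<'E'
from bench import arm
import cv2,numpy as np
for n in("side","top"):
    im,d=arm.get_image(n); cv2.imwrite(f"pics/{n}0.png",im); np.save(f"{n}0.npy",d)
    p=arm.camera_params(n); print(n,p)
print(arm.read_state())
E
```

```text
pics
side {'K': array([[434.26943635,   0.        , 317.90384143],
       [  0.        , 434.26943635, 199.1444936 ],
       [  0.        ,   0.        ,   1.        ]]), 'dist': array([-0.02528403,  0.        ,  0.        ,  0.        ,  0.        ]), 'world_to_cam': array([[ 6.57939619e-01, -7.52756643e-01, -2.17461369e-02,
        -3.64850141e+02],
       [ 4.84491380e-01,  4.01004836e-01,  7.77472330e-01,
        -3.04107323e+02],
       [-5.76527155e-01, -5.22065665e-01,  6.28541074e-01,
        -1.09223392e+03],
       [ 0.00000000e+00,  0.00000000e+00,  0.00000000e+00,
         1.00000000e+00]])}
top {'K': array([[469.00830965,   0.        , 322.50258106],
       [  0.        , 469.00830965, 191.80117221],
       [  0.        ,   0.        ,   1.        ]]), 'dist': array([-0.05948048,  0.        ,  0.        ,  0.        ,  0.        ]), 'world_to_cam': array([[-1.72018864e-02, -9.99757502e-01, -1.37489041e-02,
        -9.92537861e+00],
       [ 9.87256396e-01, -1.91593724e-02,  1.57980150e-01,
        -5.16513940e+02],
       [-1.58205260e-01, -1.08561370e-02,  9.87346565e-01,
        -1.36354367e+03],
       [ 0.00000000e+00,  0.00000000e+00,  0.00000000e+00,
         1.00000000e+00]])}
{'clock': 0.1, 'joints': array([ 1.36260479e+00,  3.85483087e-01,  6.75554705e-03, -4.42304701e-04,
       -1.19398028e+00, -2.58577386e-01]), 'joint_vel': array([ 1.36359134e-03, -2.31520744e-04,  3.84931849e-03,  1.28619482e-03,
       -9.96233375e-04, -7.90953147e-05]), 'joint_efforts': array([-1.07019299e-03, -3.93322098e+01,  1.88928473e+01,  4.19793114e+00,
       -2.60635519e-03,  3.21151127e-06]), 'position': array([281.01302943, 557.68014253, 230.32509127]), 'ee_rot': array([ 9.72869905e-01, -2.31350799e-01, -1.81417922e-04,  9.60620607e-04]), 'contact_force': array([ 0.82530252, -0.01276304, -0.97341312]), 'wrist_torque': array([-0.04301602,  0.05072249, -0.04750623]), 'gripper_width': 85.72438108311856}
```

View pics/top0.png

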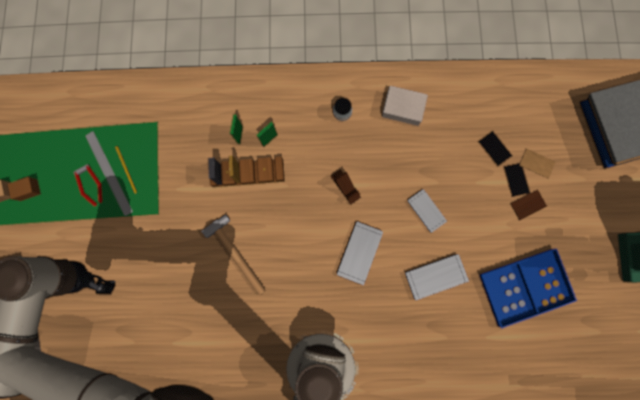

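View pics/side0.png

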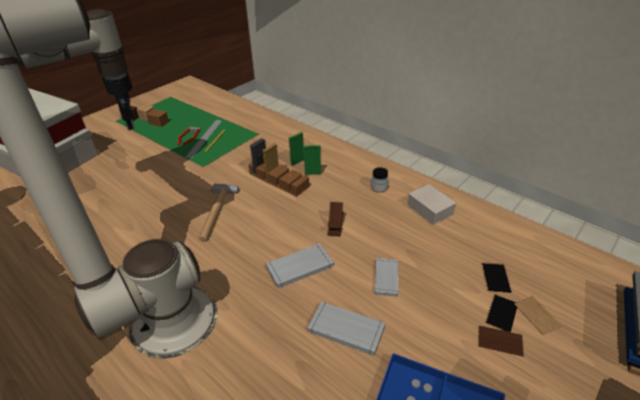

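The top view shows the rack at (247,168), with steel and brass standing at its left (+y) end and green look-alikes above it. The rest is at (345,185), and the smallest aluminium plate is at (427,210). I'll measure each of these next.

```bash
cat > h.py <<'E'
import numpy as np,cv2
from bench import arm
P={n:arm.camera_params(n) for n in("side","top")}
def proj(n,X):
    p=P[n];X=np.atleast_2d(X).astype(float);c=X@p["world_to_cam"][:3,:3].T+p["world_to_cam"][:3,3]
    c=c*[1,-1,-1]
    return cv2.projectPoints(c,np.zeros(3),np.zeros(3),p["K"],p["dist"])[0].reshape(-1,2)
def world_img(n,d):
    p=P[n];h,w=d.shape
    u,v=np.meshgrid(np.arange(w),np.arange(h))
    q=cv2.undistortPoints(np.stack([u,v],-1).reshape(-1,1,2).astype(np.float64),p["K"],p["dist"]).reshape(h,w,2)
    c=np.stack([q[...,0]*d,-q[...,1]*d,-d],-1)
    W=p["world_to_cam"];return (c-W[:3,3])@W[:3,:3]
def onplane(n,u,v,z):
    p=P[n];q=cv2.undistortPoints(np.array([[[u,v]]],float),p["K"],p["dist"]).ravel()
    W=p["world_to_cam"];r=np.array([q[0],-q[1],-1])@W[:3,:3];o=-W[:3,3]@W[:3,:3]
    return o+r*(z-o[2])/r[2]
def crop(n,im,x0,y0,x1,y1,s,f,pts=()):
    c=cv2.resize(im[y0:y1,x0:x1],None,fx=s,fy=s,interpolation=cv2.INTER_CUBIC)
    for poly in pts:
        q=((proj(n,poly)-[x0,y0]+.5)*s).astype(int);cv2.polylines(c,[q.reshape(-1,1,2)],True,(255,0,255),1)
    cv2.imwrite(f"pics/{f}.png",c)
E
python3 - <<'E'
from h import *
im=cv2.imread("pics/top0.png");d=np.load("top0.npy");Wt=world_img("top",d)
crop("top",im,190,95,300,200,7,"t_rack")
crop("top",im,320,150,460,245,5.5,"t_alu")
i2=cv2.imread("pics/side0.png");d2=np.load("side0.npy");Ws=world_img("side",d2)
crop("side",i2,235,120,355,245,4.8,"s_rack")
for nm,W,d,box in(("top",Wt,d,(190,95,460,245)),("side",Ws,d2,(235,120,410,300))):
    x0,y0,x1,y1=box;z=W[y0:y1,x0:x1,2][d[y0:y1,x0:x1]>0]
    print(nm,np.histogram(z,bins=[-20,-10,-5,-2,0,2,5,10,15,20,30,40,50,60,100,140,200]))
# alu: pixels with z 8..20 near
for nm,W,d,box in(("top",Wt,d,(400,180,455,240)),("side",Ws,d2,(365,250,410,302))):
    x0,y0,x1,y1=box;w=W[y0:y1,x0:x1].reshape(-1,3);
    m=(w[:,2]>8)&(w[:,2]<25)
    print(nm,m.sum(),w[m].mean(0),cv2.minAreaRect(w[m][:,:2].astype(np.float32)))
for nm,W,d,box in(("top",Wt,d,(200,140,290,195)),("side",Ws,d2,(235,150,320,200))):
    x0,y0,x1,y1=box;w=W[y0:y1,x0:x1].reshape(-1,3);
    m=(w[:,2]>38)&(w[:,2]<52)
    print(nm,m.sum(),w[m].mean(0),cv2.minAreaRect(w[m][:,:2].astype(np.float32)))
    m=(w[:,2]>110)&(w[:,2]<145)
    print(nm,m.sum(),w[m].mean(0),w[m].round().tolist()[:60])
E
```

```text
top (array([  19, 1881, 7147, 8434, 8054, 6912, 1981,  627,  741,  804,  382,
       1663,  571,  590,  518,    0]), array([-20, -10,  -5,  -2,   0,   2,   5,  10,  15,  20,  30,  40,  50,
        60, 100, 140, 200]))
side (array([   0,  262, 4674, 8430, 6743, 2540,  462,  814, 1245,  764,  427,
        723,  228,  767,  495,    0]), array([-20, -10,  -5,  -2,   0,   2,   5,  10,  15,  20,  30,  40,  50,
        60, 100, 140, 200]))
top 780 [ 458.50917487 -334.78220169   14.0606315 ] ((462.5849304199219, -333.5619812011719), (130.4892120361328, 164.4531707763672), 67.09935760498047)
side 770 [ 453.38245323 -333.84945307   13.35730713] ((455.82196044921875, -331.6886291503906), (123.24456787109375, 59.37310791015625), 33.34469985961914)
top 1112 [586.50045438 192.50568945  44.34278077] ((617.1112670898438, 214.9368438720703), (132.4748077392578, 225.57362365722656), 3.3256354331970215)
top 275 [580.5174164  273.90180008 126.79503722] [[613.0, 244.0, 132.0], [614.0, 243.0, 126.0], [614.0, 239.0, 129.0], [616.0, 238.0, 119.0], [611.0, 245.0, 130.0], [611.0, 242.0, 129.0], [611.0, 240.0,
[... 2019 characters left out ...]
0, 116.0], [588.0, 239.0, 113.0], [593.0, 239.0, 111.0], [595.0, 237.0, 110.0], [552.0, 244.0, 125.0], [555.0, 242.0, 125.0], [554.0, 236.0, 127.0], [560.0, 238.0, 124.0], [563.0, 236.0, 123.0], [572.0, 242.0, 116.0], [576.0, 241.0, 114.0], [580.0, 240.0, 113.0], [584.0, 240.0, 111.0], [552.0, 240.0, 123.0], [554.0, 237.0, 123.0], [562.0, 240.0, 118.0], [561.0, 234.0, 121.0], [569.0, 239.0, 115.0], [572.0, 237.0, 114.0], [578.0, 238.0, 111.0], [578.0, 233.0, 113.0], [556.0, 245.0, 115.0], [558.0, 242.0, 115.0], [558.0, 237.0, 117.0], [561.0, 236.0, 116.0], [567.0, 237.0, 113.0], [571.0, 237.0, 110.0], [556.0, 245.0, 111.0], [556.0, 240.0, 113.0], [558.0, 237.0, 113.0], [561.0, 236.0, 112.0]]
```

View pics/t_rack.png

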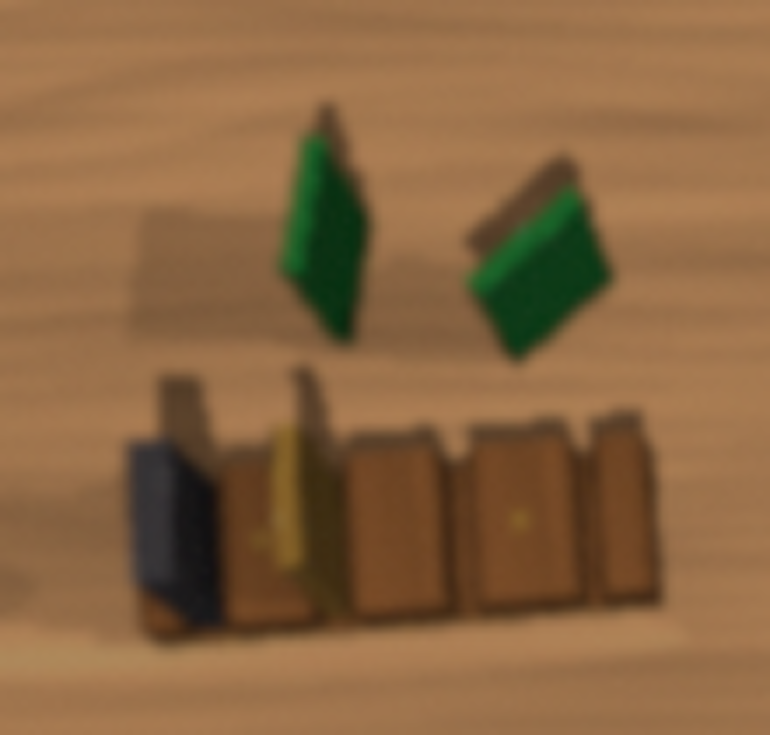

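View pics/t_alu.png

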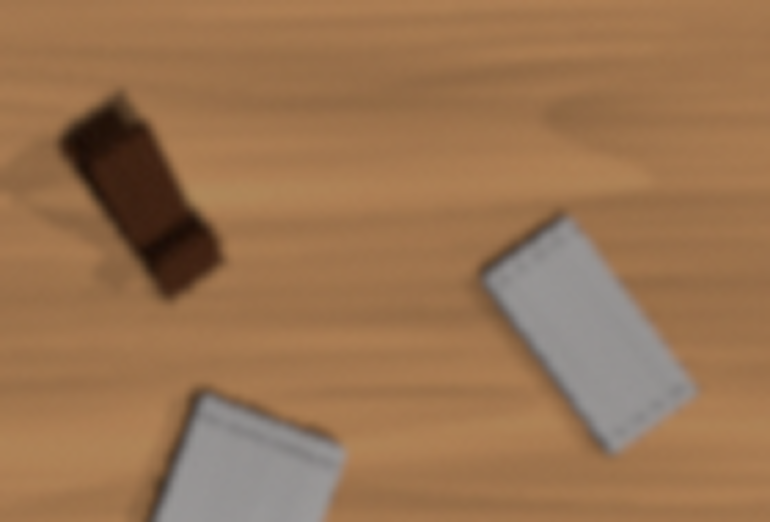

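View pics/s_rack.png

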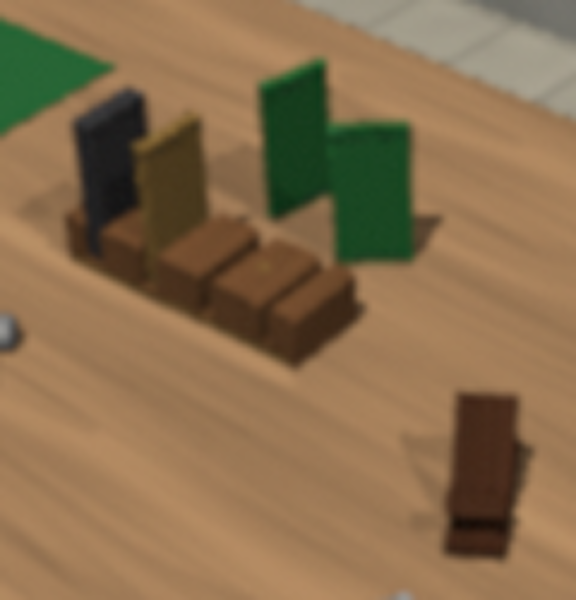

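```bash
cat >> h.py <<'E'
def box(cx,cy,yaw,lx,ly,z0,z1,ox=0,oy=0):
    c,s=np.cos(np.radians(yaw)),np.sin(np.radians(yaw));R=np.array([[c,-s],[s,c]])
    q=np.array([[-1,-1],[1,-1],[1,1],[-1,1]])*[lx/2,ly/2]+[ox,oy]
    xy=q@R.T+[cx,cy]
    return [np.c_[xy,np.full(4,z)] for z in(z0,z1)]
def rackpolys(x,y,yaw):
    L=[box(x,y,yaw,70,224,0,45)[1],box(x,y,yaw,70,224,0,0)[0]]
    for oy,w in((84,20),(28,16),(-28,12),(-84,8)): L.append(box(x,y,yaw,70,w+8,45,45,0,oy)[0])
    return L
def restpolys(x,y,yaw):
    L=[box(x,y,yaw,110,40,0,8)[1]]
    c5,s5=np.cos(np.radians(50)),np.sin(np.radians(50));c,s=np.cos(np.radians(yaw)),np.sin(np.radians(yaw))
    f=lambda a,b,w:[x+(-22+a*c5-b*s5)*c-w*s, y+(-22+a*c5-b*s5)*s+w*c, 18+a*s5+b*c5]
    L.append(np.array([f(0,0,-20),f(70,0,-20),f(70,0,20),f(0,0,20)]))
    L.append(np.array([f(8,20,-20),f(8,28,-20),f(8,28,20),f(8,20,20)]))
    return L
E
python3 - <<'E'
from h import *
im=cv2.imread("pics/top0.png");i2=cv2.imread("pics/side0.png")
for n in P: W=P[n]["world_to_cam"];print(n,-W[:3,3]@W[:3,:3])
g=lambda x,y,z,o,s:onplane("top",x/s-.5+o[0],y/s-.5+o[1],z).round(1)
o=(190,95)
print("rack front R",g(658,604,45,o,7),g(658,604,0,o,7),"front L",g(155,637,0,o,7),g(155,637,45,o,7),"backR",g(640,415,45,o,7))
print("brass",[g(*q,130,o,7) for q in((276,428),(302,432),(300,568),(278,570))])
o=(320,150)
print("alu",[g(*q,14,o,5.5) for q in((483,270),(568,215),(695,390),(612,452))])
print("rest",[g(*q,0,o,5.5) for q in((168,298),(225,260))],[g(*q,71.6,o,5.5) for q in((62,145),(122,95))])
R=rackpolys(596,193,3);
crop("top",im,190,95,300,200,7,"t_rack1",R)
crop("side",i2,235,120,355,245,4.8,"s_rack1",R)
E
```

```text
side [-242.31577629 -722.91268901  915.01483008]
top [ 294.04117481  -34.62187146 1427.75264162]
rack front R [551.4  97.1  45. ] [559.7 101.4   0. ] front L [549.4 325.5   0. ] [541.3 314.2  45. ] backR [634.7 104.6  45. ]
brass [array([611.6, 244.8, 130. ]), array([609.7, 234.1, 130. ]), array([553.3, 234.1, 130. ]), array([552.6, 243.1, 130. ])]
alu [array([ 494.6, -276.9,   14. ]), array([ 524.6, -325.6,   14. ]), array([ 425.7, -390.8,   14. ]), array([ 392.6, -343.2,   14. ])]
rest [array([ 484.3, -102.8,    0. ]), array([ 505.1, -135.2,    0. ])] [array([558.4, -44.9,  71.6]), array([585.1, -77.6,  71.6])]
```

View pics/t_rack1.png

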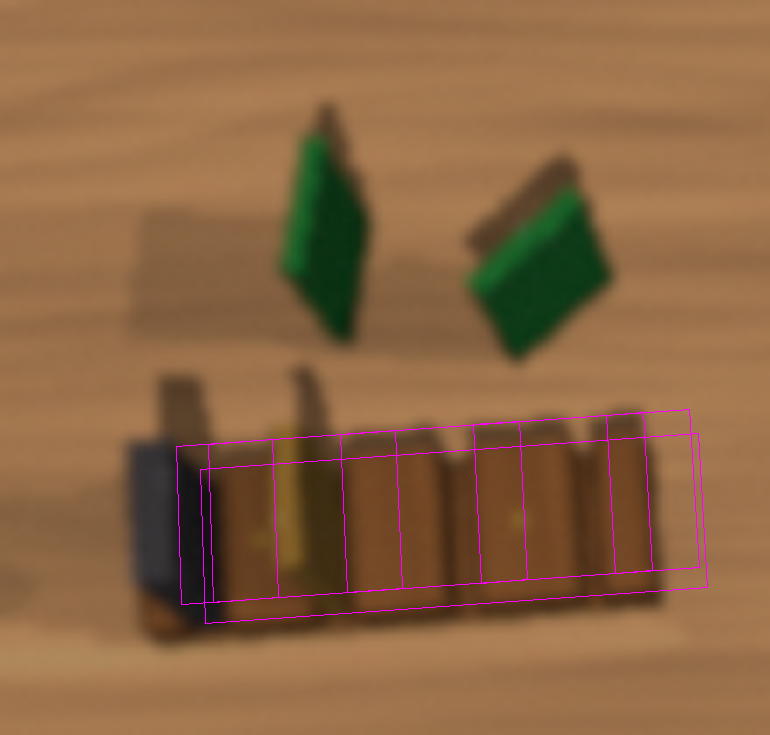

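View pics/s_rack1.png

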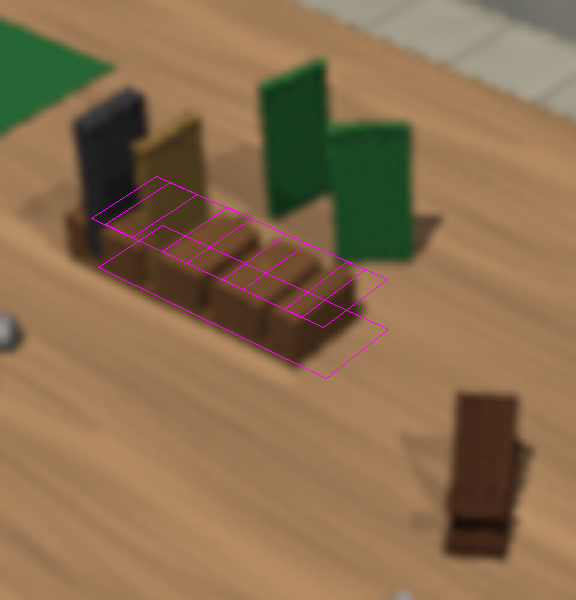

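```bash
python3 - <<'E'
from h import *
im=cv2.imread("pics/top0.png");i2=cv2.imread("pics/side0.png")
R=rackpolys(590,211.5,3)+[box(582,239,3,60,10,0,130)[1],]
crop("top",im,190,95,300,200,7,"t_rack2",R)
crop("side",i2,235,120,355,245,4.8,"s_rack2",R+restpolys(533,-88,35))
A=box(458.5,-333.5,33.5,120,60,0,14)
crop("top",im,320,150,460,245,5.5,"t_alu2",restpolys(533,-88,35)+A)
crop("side",i2,320,190,420,305,5,"s_alu2",restpolys(533,-88,35)+A)
E
cd pics; python3 -c "
import cv2,numpy as np
a=[cv2.imread(f'{n}.png') for n in('s_rack2','s_alu2')]
h=max(i.shape[0] for i in a)
o=np.hstack([cv2.copyMakeBorder(i,0,h-i.shape[0],0,0,0) for i in a]);o=cv2.resize(o,None,fx=.74,fy=.74);print(o.shape);cv2.imwrite('s2.png',o)"
```

```text
(444, 796, 3)
```

View pics/t_rack2.png

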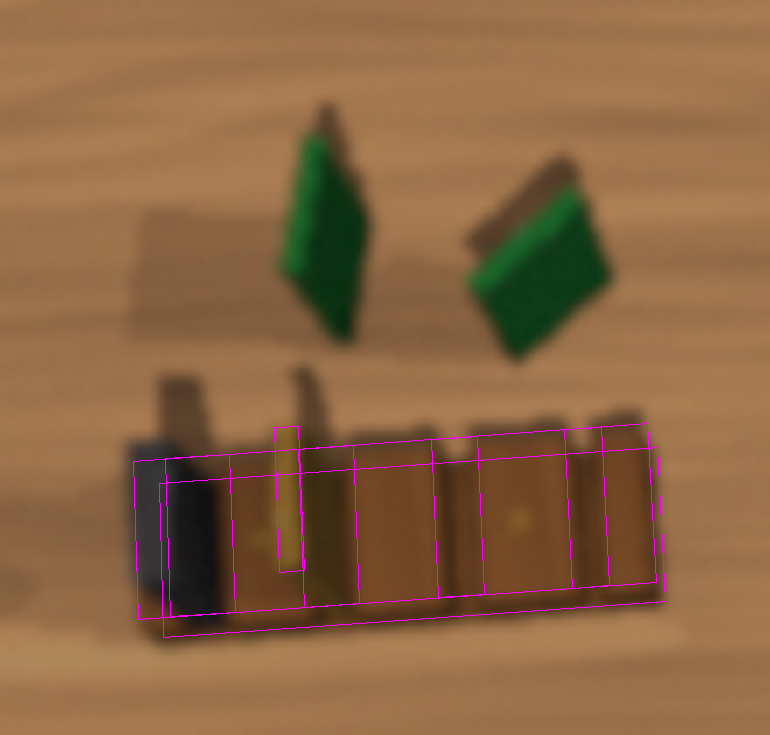

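View pics/s2.png

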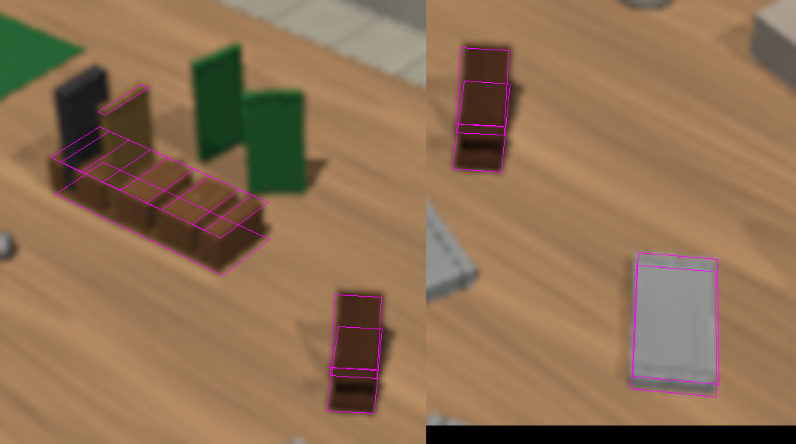

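View pics/t_alu2.png

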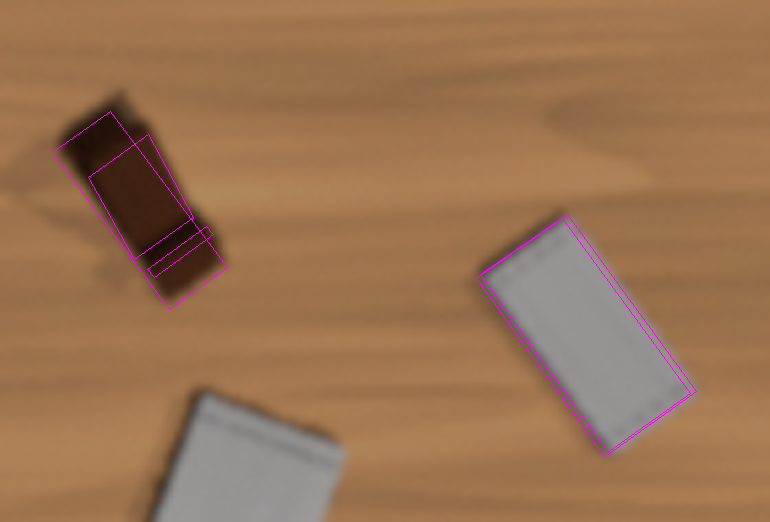

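Call:
drive_tool --pt "0 0 0 8.59 0.085" --pt "0 0 0 8.59 0.085" --pt "0 0 0 8.59 0.085" --pt "0 0 0 8.59 0.085" --pt "0 0 0 8.59 0.085" --pt "0 0 0 8.59 0.085" --pt "0 0 0 8.59 0.085" --pt "0.033 -0.0286 0 0.6 0.085" --pt "0.033 -0.0286 0 0 0.085" --pt "0.033 -0.0286 0 0 0.085" --pt "0.033 -0.0286 0 0 0.085" --pt "0.033 -0.0286 0 0 0.085" --pt "0.033 -0.0286 0 0 0.085" --pt "0.033 -0.0286 0 0 0.085" --pt "0.033 -0.0286 0 0 0.085" --pt "0.033 -0.0286 0 0 0.085" --pt "0.033 -0.0286 0 0 0.085" --pt "0 0 0 0 0.085" --pt "0 0 0 0 0.085"

```text
clock: 2.0
position: [582.0, 240.3, 230.4]
ee_rot: [0.722, -0.692, -0.0, 0.001]
contact_force: [-0.8, 0.2, -0.8]
gripper_width: 85.0
```

Call:
drive_tool --pt "0.001 0 0.04 0 0.085" --pt "0 0 0.04 0 0.085" --pt "0 0 0.04 0 0.085" --pt "0 0 0.027 0 0.085" --pt "0 0 0 0 0.085" --pt "0 0 0 0 0.085"

```text
clock: 2.6
position: [581.7, 241.5, 84.9]
ee_rot: [0.723, -0.691, 0.0, -0.0]
contact_force: [0.4, -0.5, 0.6]
gripper_width: 85.0
```

```bash
python3 - <<'E'
from h import *
for n,b in(("top",(200,120,300,190)),("side",(235,100,355,220))):
    im,d=arm.get_image(n);crop(n,im,*b,5,n+"1",box(582,239,3,60,10,0,130)[1:])
s=arm.read_state();print(s["position"],s["contact_force"])
a,b=[cv2.imread(f"pics/{n}1.png") for n in("top","side")]
cv2.imwrite("pics/c1.png",cv2.resize(np.hstack([cv2.copyMakeBorder(a,0,600-a.shape[0],0,0,0),b]),None,fx=.7,fy=.7))
E
```

```text
[582.82641524 241.78376265  86.63625252] [ 0.17420183  0.42533037 -0.11918185]
```

View pics/c1.png

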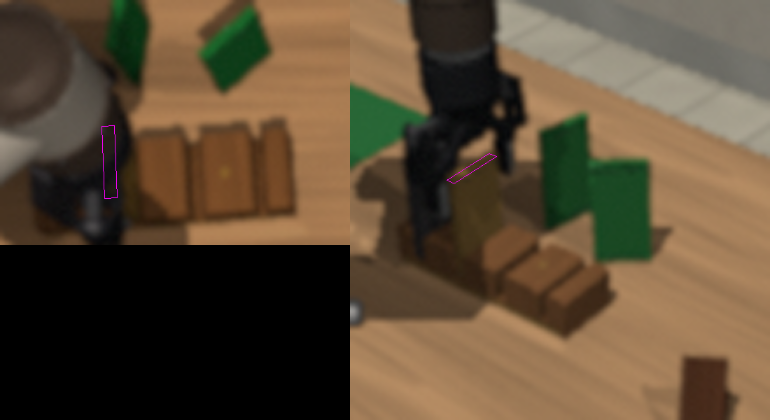

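The side view shows the fingers straddling the brass at about (465,190), one on each short side. I'm closing now.

Call:
drive_tool --pt "0.0015 0 0 0 0.085" --pt "0 0 0 0 0.05" --pt "0 0 0 0 0.05" --pt "0 0 0 0 0.05" --pt "0 0 0 0 0.05" --pt "0 0 0 0 0.05" --pt "0 0 0 0 0.05"

```text
clock: 3.4
position: [583.5, 239.4, 86.2]
ee_rot: [0.723, -0.691, 0.001, -0.002]
contact_force: [1.8, -0.1, 5.9]
gripper_width: 59.0
```

Call:
drive_tool --pt "0 0 -0.01 0 0.05" --pt "0 0 -0.02 0 0.05" --pt "0 0 -0.03 0 0.05" --pt "0 0 0 0 0.05" --pt "0 0 0 0 0.05"

```text
clock: 3.9
position: [580.5, 238.5, 142.8]
ee_rot: [0.722, -0.692, -0.001, 0.001]
contact_force: [-0.0, -0.9, -7.2]
gripper_width: 59.2
```

```bash
python3 - <<'E'
from h import *
for n,b in(("top",(200,120,300,190)),("side",(235,90,355,210))):
    im,d=arm.get_image(n);crop(n,im,*b,5,n+"2",box(582,239,3,60,10,70,190)[:])
for i in range(4):
    s=arm.read_state();print(s["position"],s["contact_force"],s["gripper_width"],s["wrist_torque"])
    arm.get_image("top")
E
```

```text
[579.96861344 237.92860161 141.45501225] [-0.4395779  -1.16182776 -5.96371703] 58.84551495368193 [ 0.01441639  0.01872231 -0.00651233]
[580.23266402 238.00092886 141.53128901] [-3.35847318e-03  1.55053715e-01 -5.96739252e+00] 59.098311764156506 [-0.0515128  -0.02858425  0.06967376]
[580.61654567 238.14338182 141.87738012] [-0.13717406  0.31962333 -6.54338371] 58.89218011538233 [ 0.01477444 -0.05734867  0.01040557]
[580.96888278 238.29669268 142.30957959] [ 0.53408828 -0.140655   -5.97475869] 59.10102076540488 [-0.04674969  0.01375673  0.00605363]
```

View pics/side2.png

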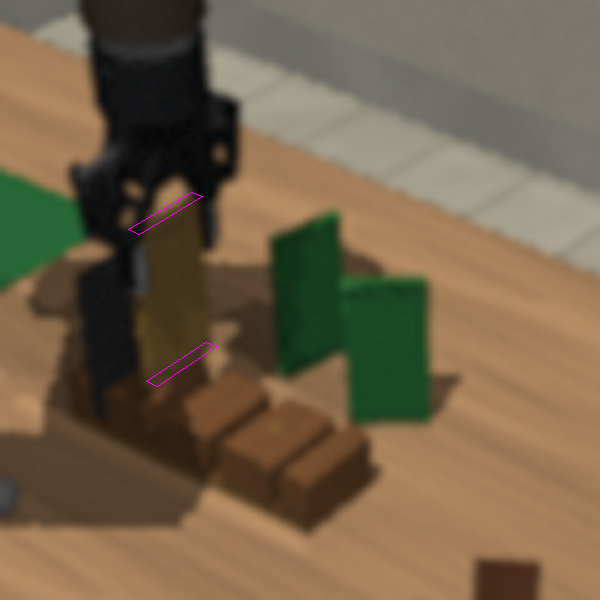

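Call:
drive_tool --pt "0.02 -0.003 0 -0.5 0.05" --pt "0.02 -0.003 0 0 0.05" --pt "0.015 -0.0025 0 0 0.05" --pt "0 0 0 0 0.05" --pt "0 0 0 0 0.05"

```text
clock: 4.7
position: [593.2, 184.0, 144.0]
ee_rot: [0.725, -0.689, -0.0, 0.0]
contact_force: [-0.2, 0.0, -5.8]
gripper_width: 59.2
```

```bash
python3 - <<'E'
from h import *
pl=box(591.5,183.5,3,60,10,66,186)+box(591.5,183.5,3,60,12,45,45)[:1]+box(591.5,183.5,3,70,20,45,45)[:1]
for n,b in(("top",(220,130,300,190)),("side",(255,120,335,210))):
    im,d=arm.get_image(n);crop(n,im,*b,7,n+"3",pl);crop(n,im,*b,7,n+"3r")
for i in range(4):
    s=arm.read_state();print(s["position"],s["ee_rot"])
    arm.get_image("top")
a,b=[cv2.imread(f"pics/side3{n}.png") for n in("","r")]
cv2.imwrite("pics/c3.png",cv2.resize(np.hstack([a,b]),None,fx=.71,fy=.71))
E
```

```text
[593.19934031 184.7810924  144.19340784] [ 7.25605641e-01 -6.88110776e-01 -5.12181244e-05 -1.08693588e-04]
[593.12494294 184.88818211 144.21810926] [ 7.25710657e-01 -6.88000026e-01 -5.07736507e-05 -6.47693892e-05]
[593.07440704 184.94817662 144.26822388] [ 7.25758076e-01 -6.87950003e-01 -4.26531391e-05 -7.72930050e-05]
[593.06756129 184.95463713 144.26373202] [ 7.25797790e-01 -6.87908109e-01 -1.85378358e-05 -3.65183776e-05]
```

View pics/c3.png

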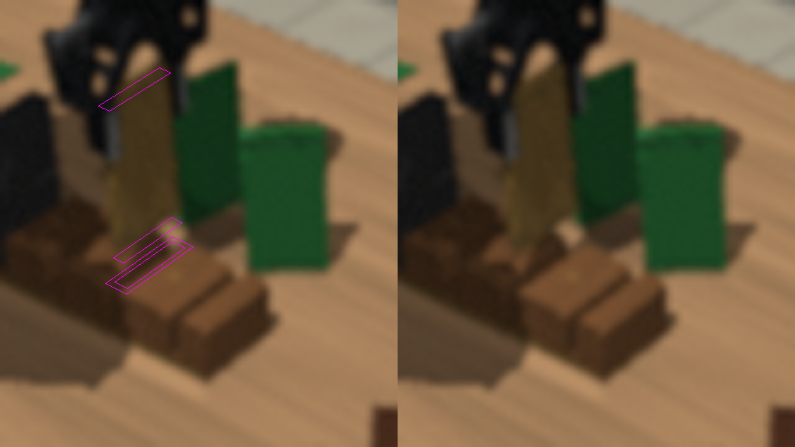

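View pics/top3.png

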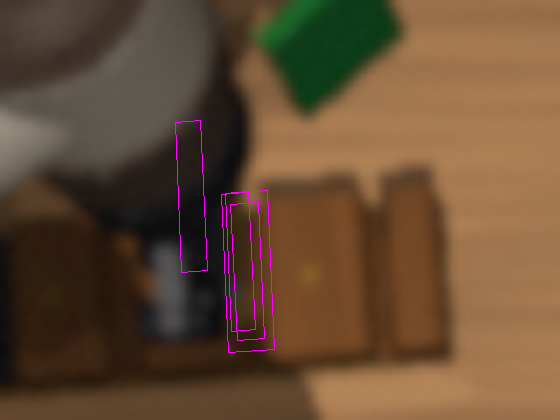

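```bash
cat > look.py <<'E'
from h import *
import sys
def look(tag,pl=(),bt=(225,135,290,190),bs=(262,125,322,205),g=.5,st=6,ss=5):
    out=[]
    for n,b,s in(("top",bt,st),("side",bs,ss)):
        im,d=arm.get_image(n);im=(255*(im/255.)**g).astype(np.uint8)
        for q,p in(("",pl),("r",())):
            crop(n,im,*b,s,f"{tag}{n}{q}",p);out.append(cv2.imread(f"pics/{tag}{n}{q}.png"))
    h=max(o.shape[0] for o in out)
    o=np.hstack([cv2.copyMakeBorder(i,0,h-i.shape[0],0,4,0) for i in out]);f=min(1,798/o.shape[1],598/o.shape[0])
    for k,(i,j) in enumerate(((0,2),(2,4))):
        o=np.hstack([cv2.copyMakeBorder(x,0,h-x.shape[0],0,4,0) for x in out[i:j]]);f=min(798/o.shape[1],598/o.shape[0])
        cv2.imwrite(f"pics/{tag}_{'ts'[k]}.png",cv2.resize(o,None,fx=f,fy=f))
    s=arm.read_state();print(s["clock"],s["position"].round(1),s["ee_rot"].round(4),s["contact_force"].round(1),s["gripper_width"])
E
python3 - <<'E'
from look import *
look("d4",box(591.5,183.5,3,60,10,66,186)[:1]+box(591.5,183.5,3,70,20,45,45)[:1])
E
```

```text
5.1 [593.1 184.8 144.3] [ 0.7257 -0.688  -0.     -0.    ] [ 0.8  0.5 -5.2] 59.68160372625858
```

View pics/d4_t.png

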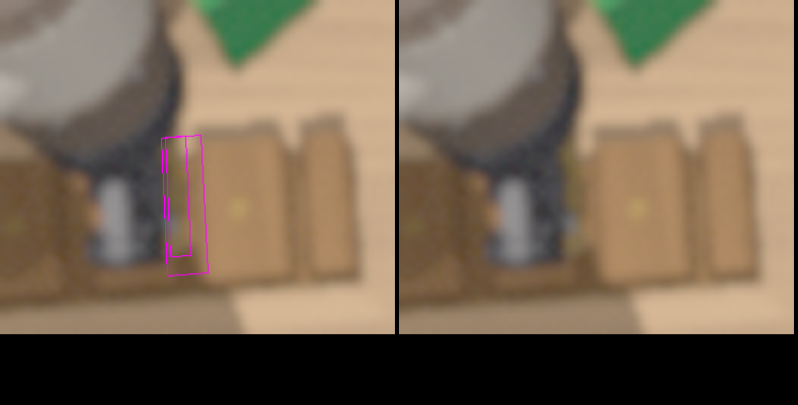

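View pics/d4_s.png

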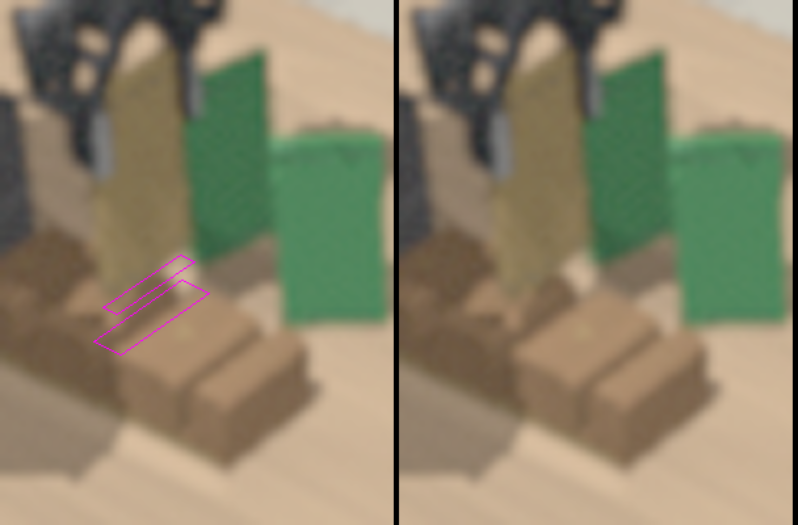

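Call:
drive_tool --pt "0.002 0.001 0.008 0 0.05" --pt "0 0 0.008 0 0.05" --pt "0 0 0.005 0 0.05" --pt "0 0 0.005 0 0.05" --pt "0 0 0.004 0 0.05" --pt "0 0 0.0 0 0.05"

```text
clock: 5.7
position: [592.4, 182.8, 113.7]
ee_rot: [0.726, -0.688, -0.0, -0.0]
contact_force: [-0.4, 2.3, -6.9]
gripper_width: 58.6
```

Call:
drive_tool --pt "0 0 0.006 0 0.05" --pt "0 0 0.006 0 0.05" --pt "0 0 0.006 0 0.05" --pt "0 0 0.004 0 0.05" --pt "0 0 0.0 0 0.05"

```text
clock: 6.2
position: [592.2, 182.7, 91.4]
ee_rot: [0.726, -0.688, -0.0, -0.0]
contact_force: [0.2, 3.6, -7.2]
gripper_width: 58.9
```

Call:
drive_tool --pt "-0.0007 0 0.003 0 0.05" --pt "0 0 0.002 0 0.05" --pt "0 0 0.001 0 0.05" --pt "0 0 0.0 0 0.05"

```text
clock: 6.6
position: [592.2, 182.9, 86.3]
ee_rot: [0.725, -0.688, -0.0, 0.0]
contact_force: [0.1, 2.8, -4.6]
gripper_width: 59.3
```

Call:
drive_tool --pt "0 0 0.001 0 0.05" --pt "0 0 0 0 0.05" --pt "0 0 0 0 0.065" --pt "0 0 0 0 0.085" --pt "0 0 0 0 0.085" --pt "0 0 0 0 0.085" --pt "0 0 -0.03 0 0.085" --pt "0 0 -0.05 0 0.085" --pt "0 0 -0.05 0 0.085" --pt "-0.02 0.04 -0.02 0 0.085"

```text
clock: 7.6
position: [556.1, 200.9, 240.7]
ee_rot: [0.724, -0.689, 0.003, -0.005]
contact_force: [-1.3, 1.8, 0.0]
gripper_width: 85.0
```

```bash
python3 - <<'E'
from look import *
look("d5",box(592,183.5,3,60,10,10,130)[1:]+rackpolys(590,211.5,3)[2:],bt=(190,135,290,190),bs=(235,105,325,205))
E
```

```text
7.7 [550.4 202.5 240.6] [ 0.7263 -0.6873  0.0009 -0.0042] [ 0.   0.3 -1.1] 85.11815337817143
```

View pics/d5_t.png

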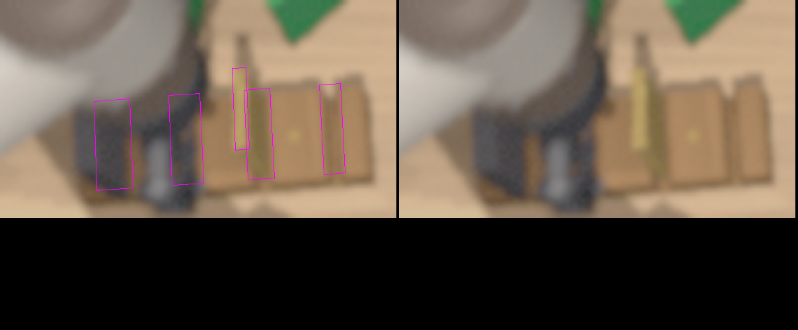

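View pics/d5_s.png

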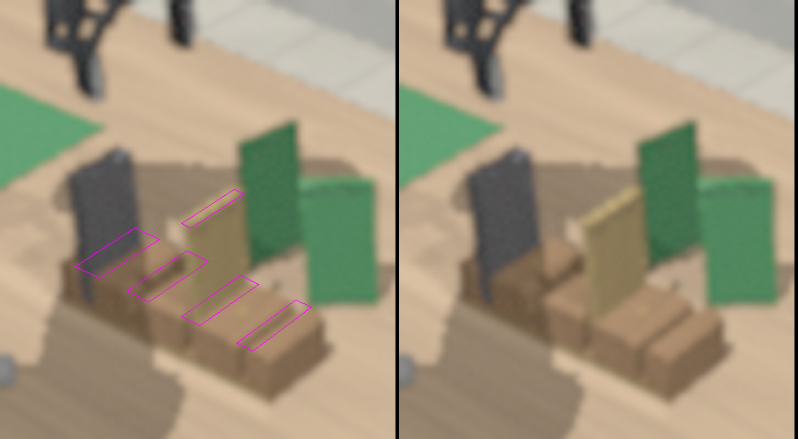

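The brass stands in slot 2 at the right height, about (615,250) in the side view, and the steel is still in slot 0. Next is the aluminium plate.

Call:
drive_tool --pt "0 0 0 8.5 0.085" --pt "0 0 0 8.5 0.085" --pt "0 0 0 8.5 0.085" --pt "0 0 0 8.5 0.085" --pt "0 0 0 8.5 0.085" --pt "0 0 0 8.5 0.085" --pt "0 0 0 8.5 0.085" --pt "0.0318 -0.0331 0 0.3 0.085" --pt "0.0318 -0.0331 0 0 0.085" --pt "0.0318 -0.0331 0 0 0.085" --pt "0.0318 -0.0331 0 0 0.085" --pt "0.0318 -0.0331 0 0 0.085" --pt "0.0318 -0.0331 0 0 0.085" --pt "0.0318 -0.0331 0 0 0.085" --pt "0.0318 -0.0331 0 0 0.085" --pt "0.0318 -0.0331 0 0 0.085" --pt "0.0318 -0.0331 0 0 0.085" --pt "0.0318 -0.0331 0 0 0.085" --pt "0.0318 -0.0331 0 0 0.085"

```text
clock: 9.6
position: [449.0, -342.5, 234.9]
ee_rot: [-0.286, 0.958, 0.0, -0.0]
contact_force: [1.4, 0.6, 0.2]
gripper_width: 84.7
```

Call:
drive_tool --pt "0 0 0.02 0 0.085" --pt "0 0 0.02 0 0.085" --pt "0 0 0.02 0 0.085" --pt "0 0 0 0 0.085" --pt "0 0 0 0 0.085"

```text
clock: 10.1
position: [449.8, -340.8, 175.2]
ee_rot: [-0.286, 0.958, 0.0, -0.001]
contact_force: [0.4, 0.5, 0.5]
gripper_width: 85.3
```

Call:
drive_tool --pt "-0.0013 0.0013 0.04 0 0.085" --pt "0 0 0.04 0 0.085" --pt "0 0 0.04 0 0.085" --pt "0 0 0.03 0 0.085" --pt "0 0 0.013 0 0.085" --pt "0 0 0 0 0.085" --pt "0 0 0 0 0.085"

```text
clock: 10.8
position: [451.8, -339.4, 14.0]
ee_rot: [-0.286, 0.958, -0.001, 0.001]
contact_force: [-0.7, 0.5, 0.9]
gripper_width: 85.0
```

```bash
python3 - <<'E'
from look import *
look("d6",box(458.5,-333.5,33.3,120,60,0,14)[1:],bt=(390,160,470,245),bs=(345,225,435,310),g=.6)
E
```

```text
10.9 [ 451.9 -339.4   14.4] [-0.2862  0.9582 -0.0015  0.0016] [ 1.1 -0.2  0. ] 84.97090350255506
```

View pics/d6_s.png

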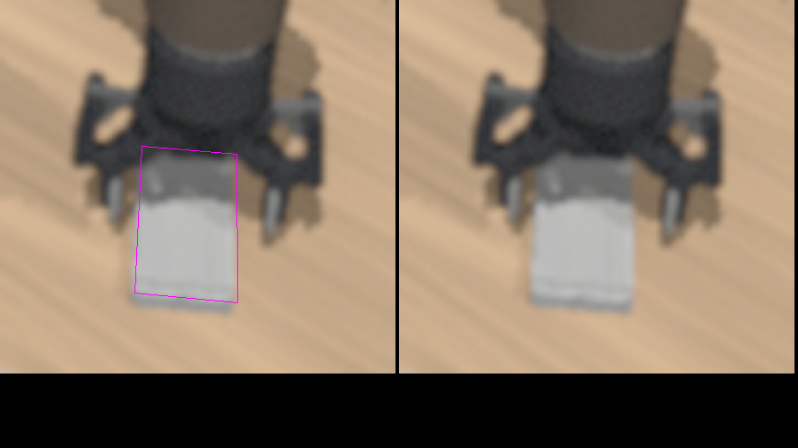

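View pics/d6_t.png

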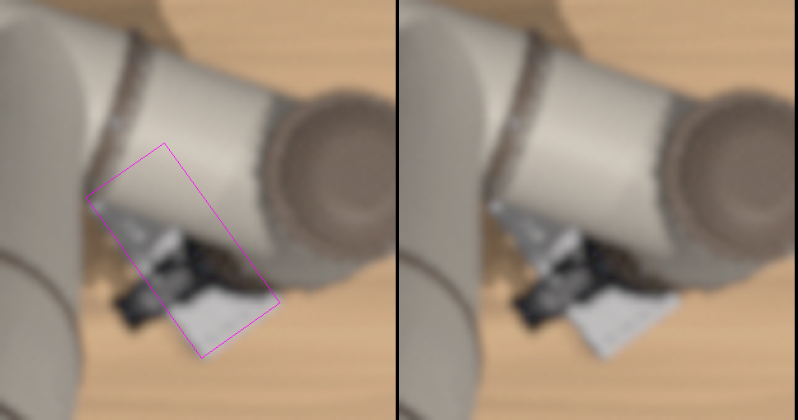

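Both views show the fingers either side of the aluminium plate, near its middle. I'll go down and grip it.

Call:
drive_tool --pt "0 0 0.008 0 0.085" --pt "0 0 0.0065 0 0.085" --pt "0 0 0 0 0.085" --pt "0 0 0 0 0.05" --pt "0 0 0 0 0.05" --pt "0 0 0 0 0.05" --pt "0 0 0 0 0.05" --pt "0 0 0 0 0.05" --pt "0 0 0 0 0.05"

```text
clock: 11.8
position: [450.6, -338.9, -1.7]
ee_rot: [-0.286, 0.958, -0.0, 0.0]
contact_force: [-0.5, 0.8, 5.4]
gripper_width: 58.3
```

Call:
drive_tool --pt "0 0 -0.01 0 0.05" --pt "0 0 -0.02 0 0.05" --pt "0 0 -0.03 0 0.05" --pt "0 0 -0.03 0 0.05" --pt "0 0 -0.03 0 0.05" --pt "0 0 0 0 0.05" --pt "0 0 0 0 0.05"

```text
clock: 12.5
position: [449.6, -338.3, 117.6]
ee_rot: [-0.286, 0.958, 0.0, 0.0]
contact_force: [-0.2, 0.3, -2.9]
gripper_width: 58.3
```

```bash
python3 - <<'E'
from look import *
look("d7",box(458.5,-333.5,33.3,120,60,118,132),bt=(390,160,490,255),bs=(345,155,435,260),g=.6)
E
```

```text
12.6 [ 448.8 -338.   116. ] [-0.2856  0.9584  0.0015 -0.0013] [-0.2  0.2 -1.6] 58.11329337538102
```

View pics/d7_s.png

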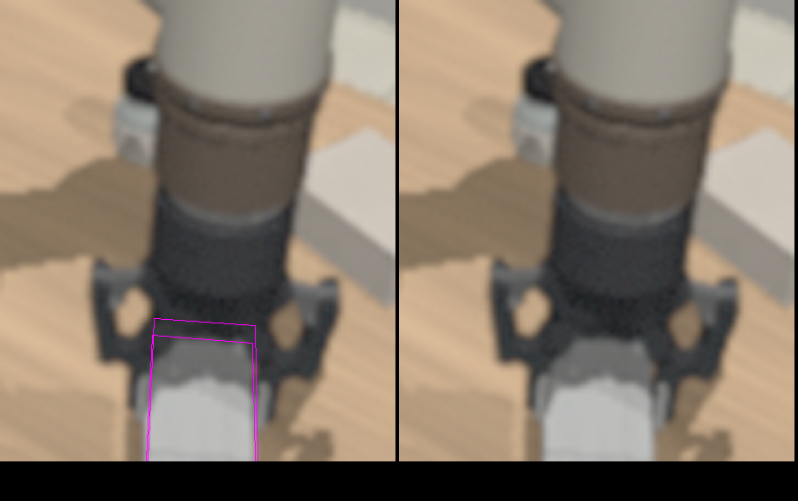

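Call:
drive_tool --pt "0 0 0 -8.5 0.05" --pt "0 0 0 -8.5 0.05" --pt "0 0 0 -8.5 0.05" --pt "0 0 0 -8.5 0.05" --pt "0 0 0 -8.5 0.05" --pt "0 0 0 -8.5 0.05" --pt "0 0 0 -8.5 0.05" --pt "0 0 0 -0.4 0.05" --pt "-0.039 -0.0188 0 0 0.05" --pt "-0.039 -0.0188 0 0 0.05" --pt "-0.039 -0.0188 0 0 0.05" --pt "-0.039 -0.0188 0 0 0.05" --pt "-0.039 -0.0188 0 0 0.05" --pt "-0.039 -0.0188 0 0 0.05" --pt "-0.039 -0.0188 0 0 0.05" --pt "-0.039 -0.0188 0 0 0.05" --pt "-0.039 -0.0188 0 0 0.05" --pt "0 0 0 0 0.05" --pt "0 0 0 0 0.05"

```text
clock: 14.5
position: [599.4, 21.8, 116.3]
ee_rot: [0.726, -0.688, -0.001, 0.001]
contact_force: [-0.0, -0.4, -3.1]
gripper_width: 58.6
```

```bash
python3 - <<'E'
from look import *
c=np.array([596,99.3])-68*np.array([-.052,.9986])
look("d8",box(*c,93,120,60,120,134)[:1]+rackpolys(590,211.5,3)[:2],bt=(250,120,380,220),bs=(265,105,395,265),g=.6)
E
```

```text
14.6 [599.   20.2 116.8] [ 7.254e-01 -6.883e-01 -7.000e-04  1.100e-03] [-0.5 -0.3 -3.3] 58.68760844865243
```

View pics/d8_s.png

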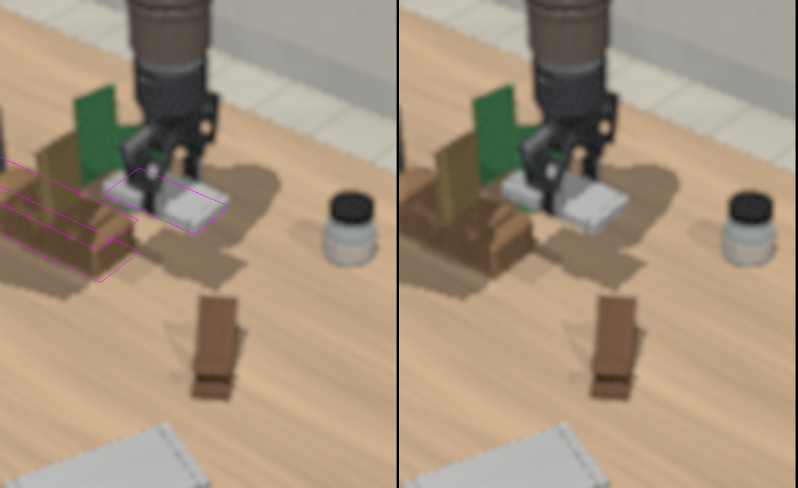

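View pics/d8_t.png

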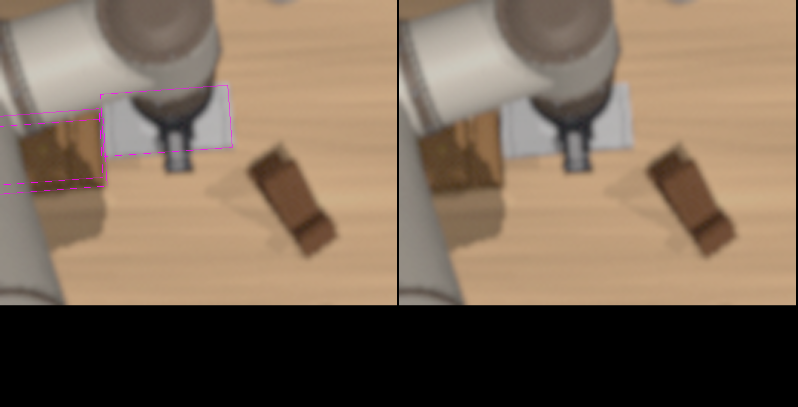

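The plate is held level with its end near the rack's end face. The tool can't tilt, so I'll turn the plate within the grip instead. First I press its tail onto the rack's front top edge, then I push its lower end against the rack wall.

Call:
drive_tool --pt "0 0 0 -8.5 0.05" --pt "0 0 0 -8.5 0.05" --pt "0 0 0 -8.5 0.05" --pt "0 0 0 -8.5 0.05" --pt "0 0 0 -8.5 0.05" --pt "0 0 0 -8.5 0.05" --pt "0 0 0 -8.5 0.05" --pt "0 0 0 -8.5 0.05" --pt "0 0 0 -8.5 0.05" --pt "0 0 0 -8.5 0.05" --pt "-0.0215 -0.0328 0 -5 0.05" --pt "-0.0215 -0.0328 0 0 0.05" --pt "-0.0215 -0.0328 0 0 0.05" --pt "0 0 0.02 0 0.05" --pt "0 0 0.02 0 0.05" --pt "0 0 0 0 0.05" --pt "0 0 0 0 0.05"

```text
clock: 16.3
position: [533.2, 116.5, 78.0]
ee_rot: [1.0, 0.026, -0.0, 0.0]
contact_force: [-0.3, 0.4, -2.2]
gripper_width: 58.3
```

```bash
python3 - <<'E'
from look import *
look("d9",rackpolys(590,211,3)[:2],bt=(230,120,330,220),bs=(235,125,345,265),g=.6)
E
```

```text
16.4 [534.  117.1  78.9] [ 9.996e-01  2.660e-02  9.000e-04 -3.000e-04] [-0.4 -0.6 -1.6] 58.333164011989034
```

View pics/d9_s.png

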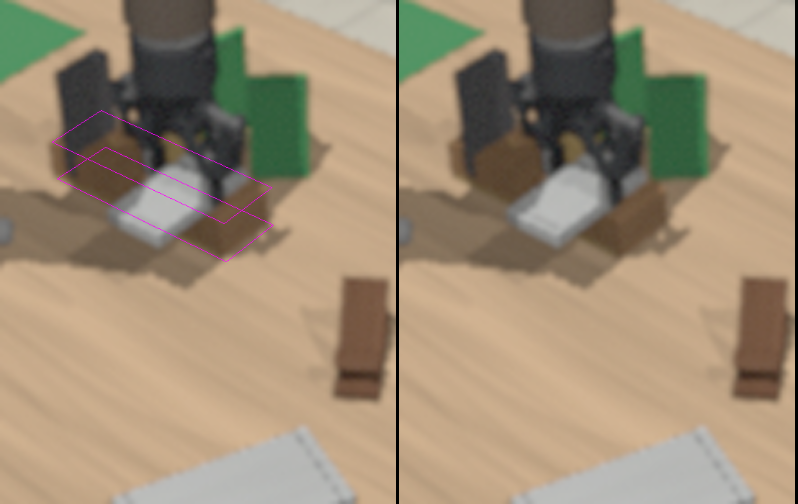

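Call:
drive_tool --pt "-0.005 0 0.015 0 0.05" --pt "0 0 0.015 0 0.05" --pt "0 0 0.005 0 0.05" --pt "0 0 0.003 0 0.05" --pt "0 0 0.003 0 0.05" --pt "0 0 0 0 0.05"

```text
clock: 17.0
position: [527.5, 116.8, 39.8]
ee_rot: [1.0, 0.027, -0.0, 0.0]
contact_force: [-8.5, -0.9, 12.6]
gripper_width: 58.6
```

Call:
drive_tool --pt "0 0 0.003 0 0.05" --pt "0 0 0.003 0 0.05" --pt "0 0 0 0 0.05"

```text
clock: 17.3
position: [526.6, 116.7, 33.8]
ee_rot: [1.0, 0.027, -0.001, 0.0]
contact_force: [-11.7, 0.3, 14.9]
gripper_width: 58.5
```

```bash
python3 - <<'E'
from look import *
look("d10",rackpolys(590,211,3)[:2],bt=(230,120,330,220),bs=(255,145,325,225),g=.6)
E
```

```text
17.4 [526.6 116.7  33.8] [ 9.996e-01  2.730e-02 -1.200e-03  5.000e-04] [-11.7  -0.   14.1] 58.33916108794247
```

View pics/d10_s.png

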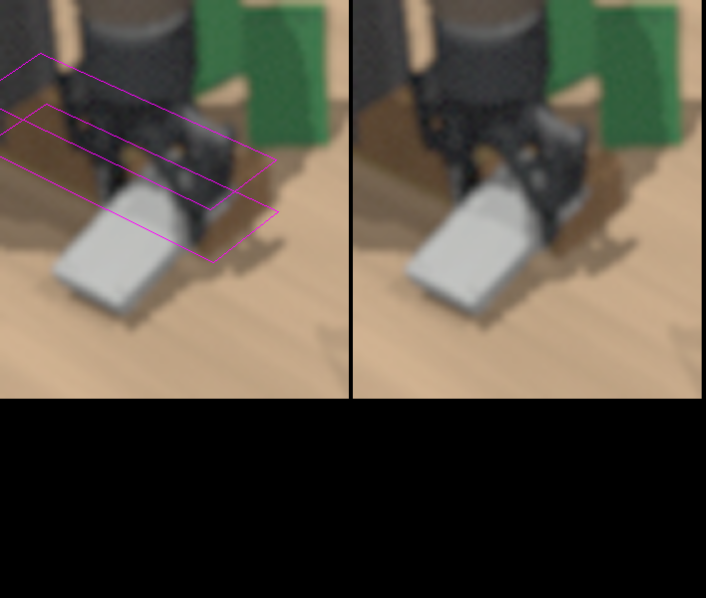

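Call:
drive_tool --pt "0.001 0 0.003 0 0.05" --pt "0.001 0 0.003 0 0.05" --pt "0.001 0 0.003 0 0.05" --pt "0 0 0 0 0.05"

```text
clock: 17.8
position: [527.2, 116.6, 25.2]
ee_rot: [1.0, 0.027, -0.004, 0.001]
contact_force: [-20.0, 3.0, 24.0]
gripper_width: 58.2
```

```bash
python3 - <<'E'
from look import *
look("d11",(),bt=(230,120,330,220),bs=(255,145,325,225),g=.6)
E
```

```text
17.9 [527.2 116.6  25.3] [ 0.9996  0.0272 -0.0035  0.0011] [-19.3   3.   23.1] 58.46240623191711
```

View pics/d11_s.png

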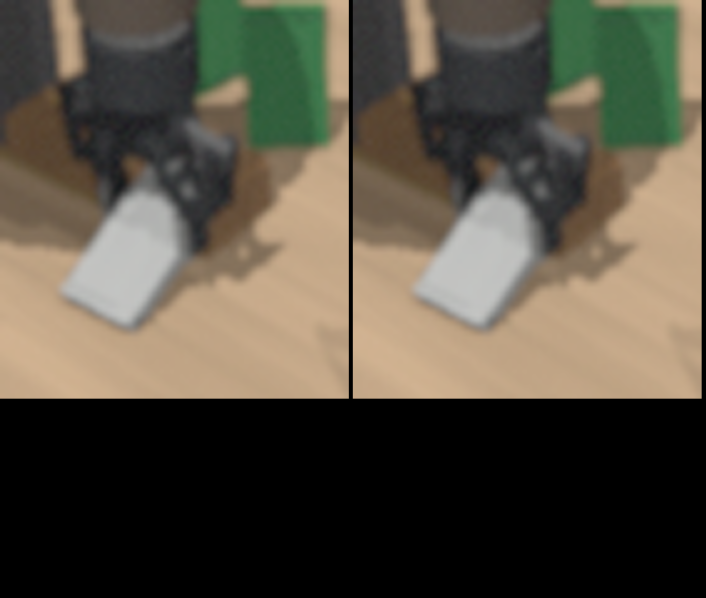

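Call:
drive_tool --pt "0 0 -0.02 0 0.05" --pt "0 0 -0.03 0 0.05" --pt "0 0 -0.03 0 0.05" --pt "0.0225 0.0309 0 0 0.05" --pt "0.0225 0.0309 0 0 0.05" --pt "0.0225 0.0309 0 0 0.05" --pt "0 0 0 8.5 0.05" --pt "0 0 0 8.5 0.05" --pt "0 0 0 8.5 0.05" --pt "0 0 0 8.5 0.05" --pt "0 0 0 8.5 0.05" --pt "0 0 0 8.5 0.05" --pt "0 0 0 8.5 0.05" --pt "0 0 0 8.5 0.05" --pt "0 0 0 8.5 0.05" --pt "0 0 0 8.5 0.05" --pt "0 0 0 5.1 0.05" --pt "0 0 0 0 0.05" --pt "0 0 0 0 0.05"

```text
clock: 19.8
position: [604.0, 28.5, 102.5]
ee_rot: [0.726, -0.688, 0.0, -0.0]
contact_force: [-0.7, -1.1, -3.0]
gripper_width: 58.5
```

```bash
python3 - <<'E'
from look import *
look("d12",rackpolys(590,211,3)[:2],bt=(250,120,360,220),bs=(265,105,355,225),g=.6)
E
```

```text
19.9 [603.8  28.5 102.2] [ 7.259e-01 -6.878e-01  1.000e-04 -2.000e-04] [ 0.3 -0.3 -3.6] 58.17770050359116
```

View pics/d12_s.png

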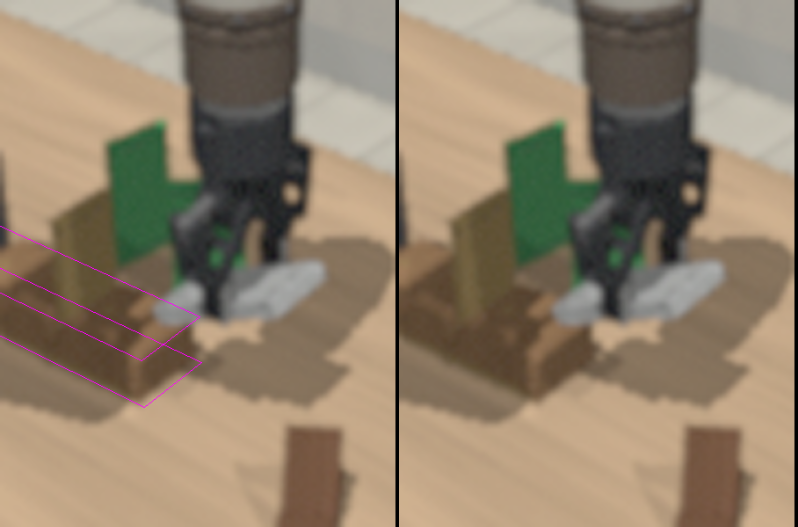

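View pics/d12_t.png

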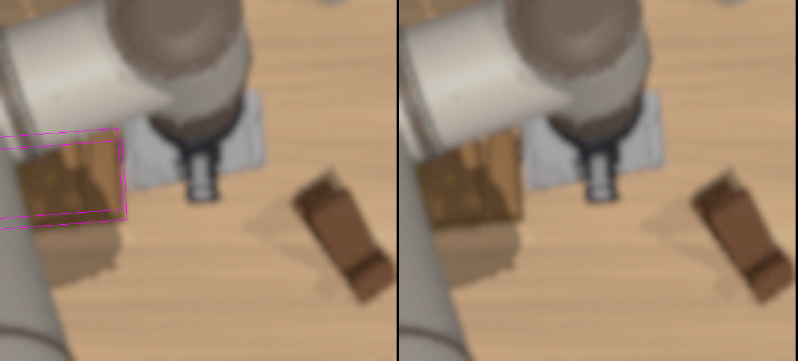

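Call:
drive_tool --pt "0 0.002 0.03 0 0.05" --pt "0 0.002 0.02 0 0.05" --pt "0 0 0.01 0 0.05" --pt "0 0 0 0 0.05" --pt "-0.003 0 0 0 0.05" --pt "-0.003 0 0 0 0.05" --pt "0 0 0 0 0.05"

```text
clock: 20.6
position: [600.2, 35.1, 43.0]
ee_rot: [0.726, -0.688, 0.001, -0.001]
contact_force: [0.0, 0.2, -2.9]
gripper_width: 58.3
```

Call:
drive_tool --pt "-0.002 0 0 0 0.05" --pt "-0.002 0 0 0 0.05" --pt "0 0 0 0 0.05"

```text
clock: 20.9
position: [599.1, 38.7, 42.0]
ee_rot: [0.726, -0.688, 0.0, -0.0]
contact_force: [-0.0, -0.2, -2.6]
gripper_width: 58.0
```

```bash
python3 - <<'E'
from look import *
look("d13",(),bt=(250,120,360,220),bs=(280,125,350,215),g=.6)
E
```

```text
21.0 [599.1  38.4  41.9] [ 0.7256 -0.6881  0.     -0.    ] [ 0.4  0.3 -3.1] 58.19198478068486
```

View pics/d13_s.png

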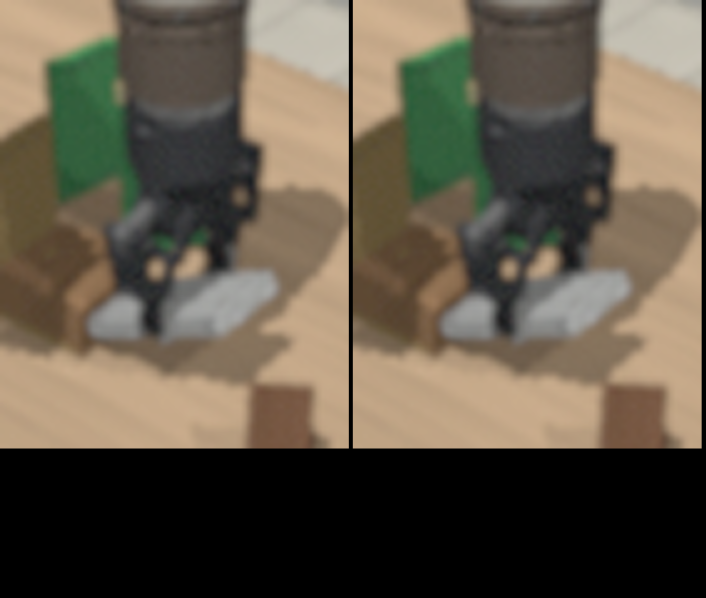

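Call:
drive_tool --pt "-0.002 0 0 0 0.05" --pt "-0.002 0 0 0 0.05" --pt "0 0 0 0 0.05"

```text
clock: 21.3
position: [598.9, 39.6, 42.3]
ee_rot: [0.725, -0.688, 0.001, 0.002]
contact_force: [1.3, -10.5, -1.7]
gripper_width: 58.0
```

Call:
drive_tool --pt "-0.003 0 0 0 0.05" --pt "-0.002 0 0 0 0.05" --pt "-0.002 0 0 0 0.05" --pt "0 0 0 0 0.05"

```text
clock: 21.7
position: [598.7, 40.5, 43.6]
ee_rot: [0.725, -0.688, 0.003, 0.005]
contact_force: [4.9, -31.2, 3.8]
gripper_width: 58.4
```

Call:
drive_tool --pt "0 0 -0.003 0 0.05" --pt "0 0 -0.003 0 0.05" --pt "0 0 -0.003 0 0.05" --pt "0 0 0 0 0.05"

```text
clock: 22.1
position: [597.6, 45.2, 50.7]
ee_rot: [0.725, -0.689, 0.001, 0.003]
contact_force: [2.4, -14.4, -2.9]
gripper_width: 58.3
```

Call:
drive_tool --pt "-0.005 0 -0.004 0 0.05" --pt "-0.004 0 -0.005 0 0.05" --pt "0 0 0 0 0.05"

```text
clock: 22.4
position: [597.4, 54.8, 60.3]
ee_rot: [0.725, -0.688, 0.001, 0.003]
contact_force: [2.0, -12.3, -0.7]
gripper_width: 58.7
```

```bash
python3 - <<'E'
from look import *
look("d14",(),bt=(250,120,360,220),bs=(280,125,350,215),g=.6)
E
```

```text
22.5 [597.5  54.7  60.2] [ 7.254e-01 -6.883e-01  7.000e-04  2.700e-03] [  0.9 -12.3  -0.1] 58.234793845246465
```

View pics/d14_s.png

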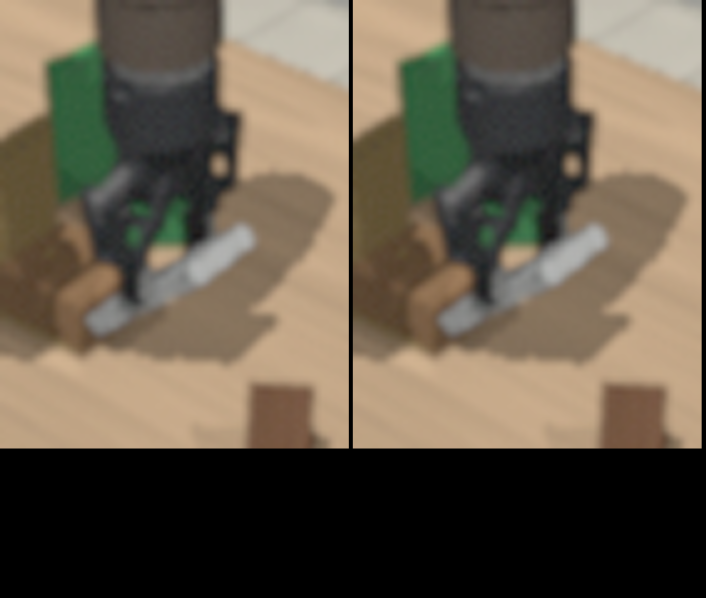

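Call:
drive_tool --pt "-0.005 0 -0.0035 0 0.05" --pt "-0.0045 0 -0.003 0 0.05" --pt "-0.0055 0 -0.0025 0 0.05" --pt "-0.0055 0 -0.0025 0 0.05" --pt "0 0 0 0 0.05"

```text
clock: 23.0
position: [596.2, 75.4, 72.6]
ee_rot: [0.726, -0.688, 0.001, 0.003]
contact_force: [-0.2, -11.2, 3.6]
gripper_width: 58.2
```

```bash
python3 - <<'E'
from look import *
look("d15",(),bt=(250,120,360,220),bs=(280,105,350,205),g=.6)
E
```

```text
23.1 [596.2  75.2  72.5] [ 0.7257 -0.688   0.0009  0.0031] [ -1.  -11.    3.1] 58.41619103903509
```

View pics/d15_s.png

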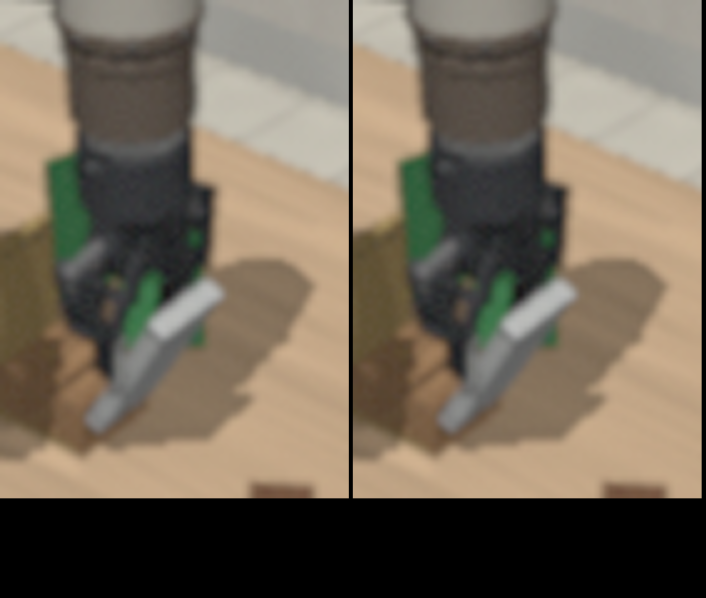

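```bash
cat >> look.py <<'E'
def tplate(tcp,th,yaw=3,s=69.7,h=8.5,L=120,off=10.2):
    # plate bottom end toward rack +y, tail up; returns side faces
    t=np.radians(th);u=np.array([-np.sin(np.radians(yaw)),np.cos(np.radians(yaw))]);w=np.array([u[1],-u[0]])
    P=np.array(tcp)+[0,0,off]
    def f(a,b,x): # a along body from bottom end, b thickness from underside, x along width
        Y=-(a-s)*np.cos(t)+(b-h)*np.sin(t);Z=(a-s)*np.sin(t)+(b-h)*np.cos(t)
        return [*(P[:2]+Y*u+x*w),P[2]+Z]
    return [np.array([f(0,0,x),f(L,0,x),f(L,14,x),f(0,14,x)]) for x in(-30,30)]
E
python3 - <<'E'
from look import *
look("d16",tplate((596.2,75.2,72.5),75),bt=(250,120,360,220),bs=(280,105,350,205),g=.6)
im=arm.get_image("side")[0];crop("side",im,280,105,350,205,5,"x",tplate((596.2,75.2,72.5),65))
a=cv2.imread("pics/d16side.png");b=cv2.imread("pics/x.png");cv2.imwrite("pics/c16.png",np.hstack([a,b]))
E
```

```text
23.2 [596.2  75.1  72.4] [ 0.7257 -0.688   0.0008  0.0031] [  1.  -10.5   3.2] 58.24718308733457
```

View pics/c16.png

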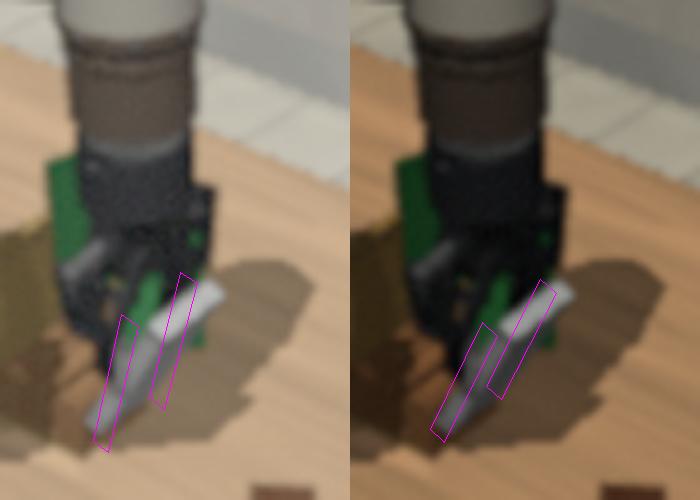

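```bash
cat > fit.py <<'E'
from look import *
from scipy.optimize import least_squares
def fit(tcp,px,faces,off=10.2,yaw=3):
    # px: 8 or fewer (face idx, corner idx, u,v)
    px=np.array(px,float)
    def r(p):
        T=tplate((tcp[0]+p[3],tcp[1],tcp[2]),p[0],yaw,p[1],p[2],120,off)
        q=np.array([proj("side",T[int(a)][int(b)])[0] for a,b,_,_ in px])
        return np.r_[(q-px[:,2:]).ravel(),(p[1]-69.7)/10,(p[2]-8.5)/5,p[3]/5]
    s=least_squares(r,[60,69.7,8.5,0]);return s.x,s.cost
E
python3 - <<'E'
from fit import *
c=lambda x,y:(x/5-.5+280,y/5-.5+105)
px=[(0,3,*c(88,420)),(0,0,*c(104,433)),(0,2,*c(149,333)),(0,1,*c(165,346)),(1,2,*c(205,280)),(1,1,*c(224,293))]
p,cost=fit((596.2,75.2,72.5),px,None);print(p,cost)
im=arm.get_image("side")[0];T=tplate((596.2+p[3],75.2,72.5),*p[:1],3,p[1],p[2]);crop("side",im,280,105,350,205,5,"x2",T);print(T)
E
```

```text
[59.93596235 65.11101938 13.58277099  3.87015423] 4.090810605099429
[array([[569.01937867,  94.46441448,  19.54409621],
       [572.16561298,  34.43068757, 123.40001969],
       [571.53148309,  46.5306067 , 130.41356632],
       [568.38524878, 106.56433361,  26.55764283]]), array([[628.93715076,  97.60457185,  19.54409621],
       [632.08338507,  37.57084494, 123.40001969],
       [631.44925517,  49.67076408, 130.41356632],
       [628.30302086, 109.70449098,  26.55764283]])]
```

View pics/x2.png

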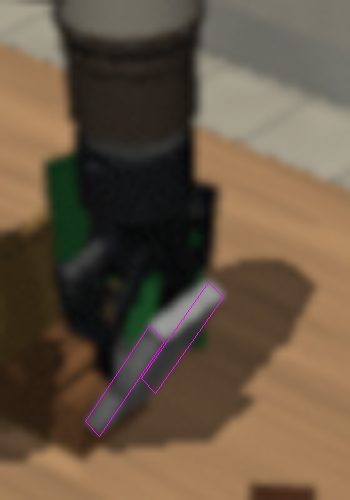

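Call:
drive_tool --pt "-0.005 0 -0.002 0 0.05" --pt "-0.005 0 -0.002 0 0.05" --pt "-0.005 0 -0.0015 0 0.05" --pt "-0.005 0 -0.001 0 0.05" --pt "0 0 0 0 0.05"

```text
clock: 23.8
position: [595.4, 96.8, 78.5]
ee_rot: [0.726, -0.688, 0.001, 0.002]
contact_force: [-0.6, -7.3, 0.8]
gripper_width: 57.2
```

```bash
python3 - <<'E'
from look import *
look("d17",rackpolys(590,211,3)[:2],bt=(250,120,360,220),bs=(265,95,335,205),g=.6)
E
```

```text
23.9 [595.4  96.8  78.4] [ 7.254e-01 -6.883e-01  4.000e-04  1.800e-03] [-0.7 -5.7  0.4] 57.32301102993105
```

View pics/d17_s.png

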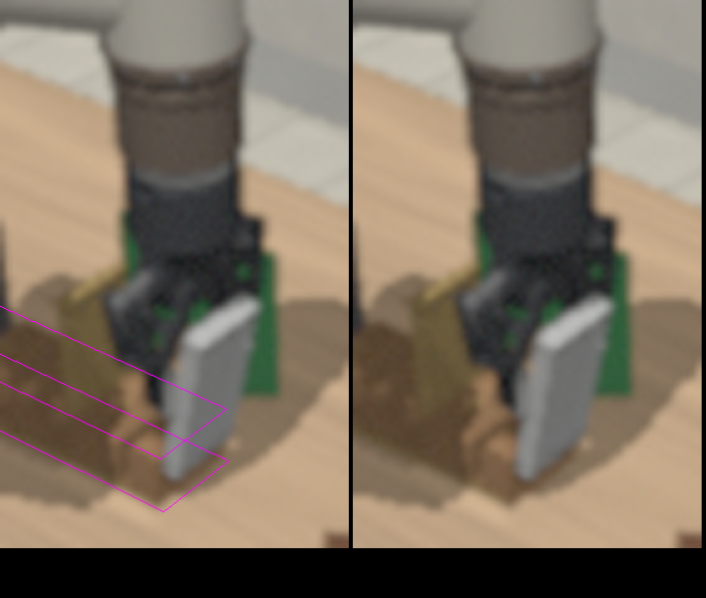

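Call:
drive_tool --pt "-0.004 0 -0.0005 0 0.05" --pt "-0.004 0 -0.0005 0 0.05" --pt "0 0 0 0 0.05"

```text
clock: 24.2
position: [595.0, 102.7, 79.2]
ee_rot: [0.725, -0.688, 0.001, 0.003]
contact_force: [2.8, -12.8, 0.1]
gripper_width: 56.3
```

```bash
python3 - <<'E'
from look import *
look("d18",(),bt=(260,130,340,210),bs=(265,95,335,205),g=.6)
E
```

```text
24.3 [595.1 102.6  79.2] [ 0.7253 -0.6885  0.0011  0.0032] [  2.  -13.    0.3] 56.44978997365681
```

View pics/d18_s.png

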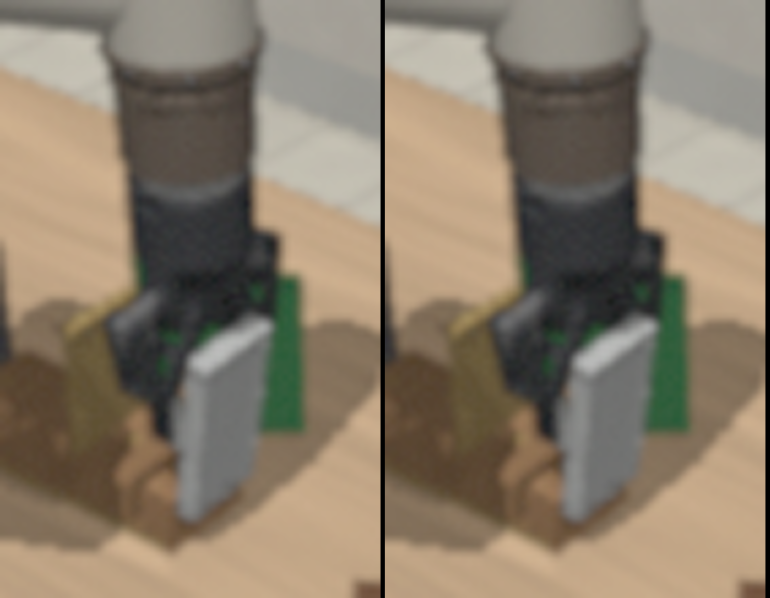

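View pics/d18_t.png

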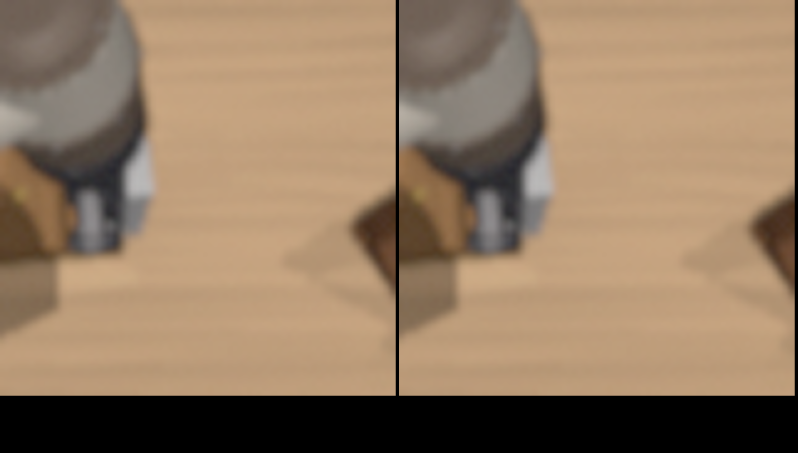

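```bash
python3 - <<'E'
from h import *
for z in(0,5,10,15,20): print(z,proj("side",[[567,100,z]]),proj("side",[[567,86,z]]))
for z in(120,125,130,135,140): print(z,proj("side",[[567,98,z]]),proj("side",[[567,86,z]]))
print("rackcorner",proj("side",[[590-34.9+5.9,211-1.8-111.8,0]]),proj("side",[[590-34.9+5.9,211-1.8-111.8,45]]))
E
```

```text
0 [[298.10773224 195.98658225]] [[301.13450572 197.63599046]]
5 [[298.03322966 194.83006473]] [[301.06612626 196.47721252]]
10 [[297.95841492 193.66859108]] [[300.99745825 195.31344184]]
15 [[297.88328612 192.50213063]] [[300.92849994 194.14464735]]
20 [[297.80784137 191.33065249]] [[300.85924954 192.97079776]]
120 [[296.68184449 167.02284037]] [[299.41005862 168.3817424 ]]
125 [[296.60025142 165.73793455]] [[299.33424105 167.09404238]]
130 [[296.51830054 164.44725858]] [[299.25808883 165.80053127]]
135 [[296.4359896  163.15077527]] [[299.18159987 164.50117142]]
140 [[296.35331634 161.8484471 ]] [[299.10477201 163.19592486]]
rackcorner [[297.4533777  197.14571061]] [[296.7562572  186.54331515]]
```

Call:
drive_tool --pt "0.002 0 0 0 0.05" --pt "0 0 0.005 0 0.05" --pt "0 0 0.005 0 0.05" --pt "0 0 0 0 0.05"

```text
clock: 24.7
position: [595.1, 102.0, 68.7]
ee_rot: [0.725, -0.689, 0.001, 0.002]
contact_force: [1.4, -8.8, -1.1]
gripper_width: 56.5
```

Call:
drive_tool --pt "0.001 0 0.002 0 0.05" --pt "0 0 0.002 0 0.05" --pt "0 0 0.002 0 0.05" --pt "0 0 0 0 0.05"

```text
clock: 25.1
position: [595.2, 101.7, 63.0]
ee_rot: [0.725, -0.688, 0.0, 0.002]
contact_force: [0.8, -5.2, -1.0]
gripper_width: 56.7
```

```bash
python3 - <<'E'
from look import *
look("d19",(),bt=(260,130,340,210),bs=(265,105,335,205),g=.6)
E
```

```text
25.2 [595.2 101.7  63. ] [ 7.253e-01 -6.885e-01  4.000e-04  1.700e-03] [ 1.1 -7.  -0.5] 56.76119056801106
```

View pics/d19_s.png

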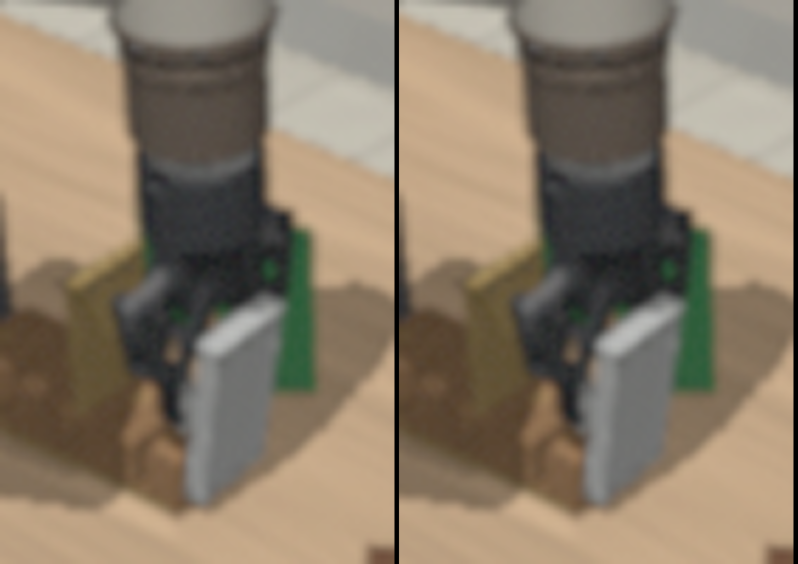

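Call:
drive_tool --pt "0 0 0.002 0 0.05" --pt "0 0 0.002 0 0.05" --pt "0 0 0.0015 0 0.05" --pt "0 0 0 0 0.05"

```text
clock: 25.6
position: [595.3, 101.7, 57.7]
ee_rot: [0.725, -0.688, 0.0, 0.002]
contact_force: [0.1, -6.2, -0.5]
gripper_width: 56.4
```

Call:
drive_tool --pt "0 0 0.0015 0 0.05" --pt "0 0 0.0015 0 0.05" --pt "0 0 0 0 0.05"

```text
clock: 25.9
position: [595.3, 101.6, 54.6]
ee_rot: [0.725, -0.688, 0.0, 0.002]
contact_force: [0.4, -7.2, -1.2]
gripper_width: 56.2
```

Call:
drive_tool --pt "0 0 0.0015 0 0.05" --pt "0 0 0.0015 0 0.05" --pt "0 0 0 0 0.05"

```text
clock: 26.2
position: [595.3, 101.7, 51.6]
ee_rot: [0.725, -0.688, 0.0, 0.002]
contact_force: [0.4, -6.7, 0.4]
gripper_width: 57.0
```

```bash
python3 - <<'E'
from look import *
look("d20",(),bt=(260,130,340,210),bs=(275,135,325,205),g=.6,ss=8)
E
```

```text
26.3 [595.3 101.7  51.6] [ 7.253e-01 -6.885e-01  4.000e-04  1.700e-03] [ 0.3 -6.8 -0.5] 56.50480827732386
```

View pics/d20_s.png

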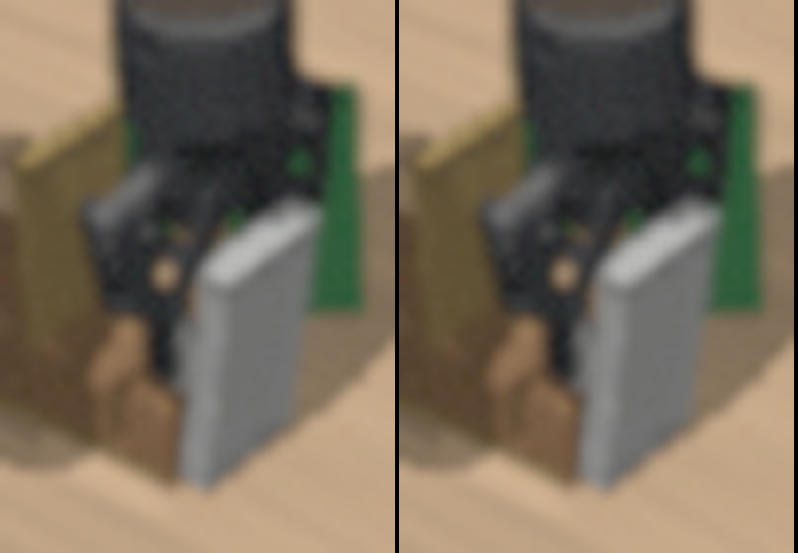

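The plate is upright to about 9° and leaning away from the wall. The pads have crept towards its edge, so letting go here could drop it. I'll carry it to the freed slot, which can catch and square it, and regrip it there.

Call:
drive_tool --pt "0.002 0 0 0 0.05" --pt "0 0 -0.01 0 0.05" --pt "0 0 -0.02 0 0.05" --pt "0 0 -0.02 0 0.05" --pt "0 0 -0.02 0 0.05" --pt "0 0 0 0 0.05"

```text
clock: 26.9
position: [598.2, 103.3, 125.2]
ee_rot: [0.726, -0.688, 0.002, -0.004]
contact_force: [0.4, 0.1, -2.9]
gripper_width: 56.6
```

```bash
python3 - <<'E'
from look import *
look("d21",(),bt=(260,130,340,210),bs=(265,95,335,205),g=.6,ss=6)
E
```

```text
27.0 [595.6 102.5 121.6] [ 7.255e-01 -6.882e-01 -2.000e-04 -8.000e-04] [-0.8 -0.6 -4.1] 56.51254992664041
```

View pics/d21_s.png

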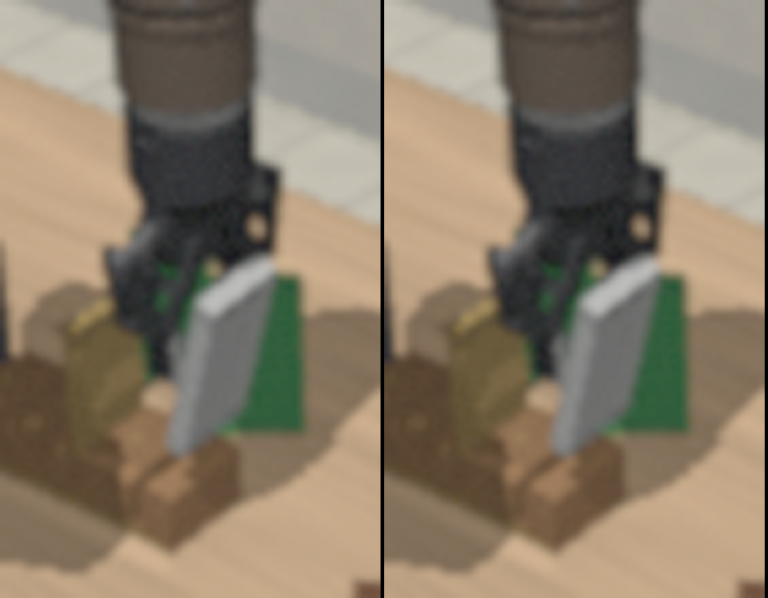

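View pics/d21_t.png

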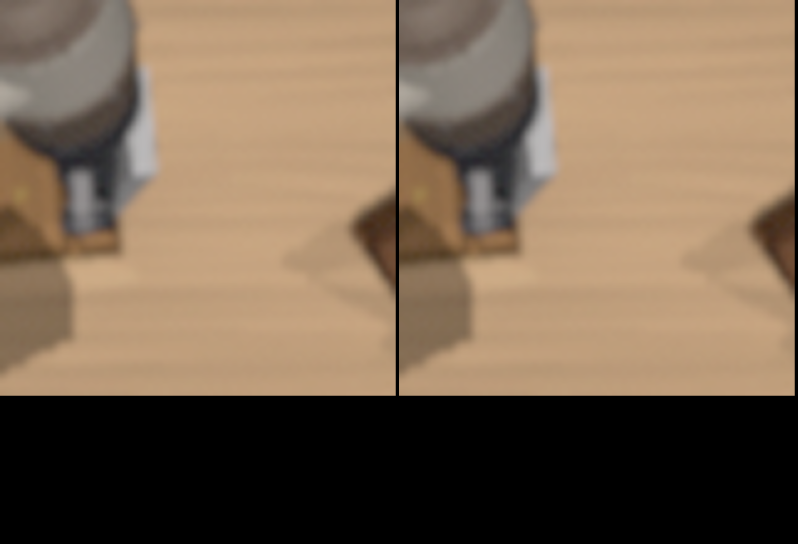

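```bash
python3 - <<'E'
from fit import *
c=lambda x,y:(x/5.44-.5+265,y/5.44-.5+95)
px=[(0,3,*c(168,443)),(0,0,*c(184,455)),(0,2,*c(196,305)),(0,1,*c(213,319)),(1,2,*c(262,258)),(1,1,*c(277,268))]
from scipy.optimize import least_squares
px=np.array(px)
t=(595.6,102.5,121.6)
f=lambda p:np.r_[(np.array([proj("side",tplate((t[0]+p[3],t[1],t[2]),p[0],3,p[1],p[2])[int(a)][int(b)])[0] for a,b,_,_ in px])-px[:,2:]).ravel(),p[3]/3]
s=least_squares(f,[75,69.7,12,0]);print(s.x,s.cost)
p=s.x;T=tplate((t[0]+p[3],t[1],t[2]),p[0],3,p[1],p[2]);print(T[0].round(),T[1].round())
im=arm.get_image("side")[0];crop("side",im,265,95,335,205,5.44,"x3",T)
E
```

```text
[74.43546281 54.62637231 20.77639292  0.60520772] 1.840848911022974
[[567.  96.  74.]
 [568.  63. 189.]
 [568.  77. 193.]
 [566. 109.  77.]] [[626.  99.  74.]
 [628.  67. 189.]
 [627.  80. 193.]
 [626. 112.  77.]]
```

View pics/x3.png

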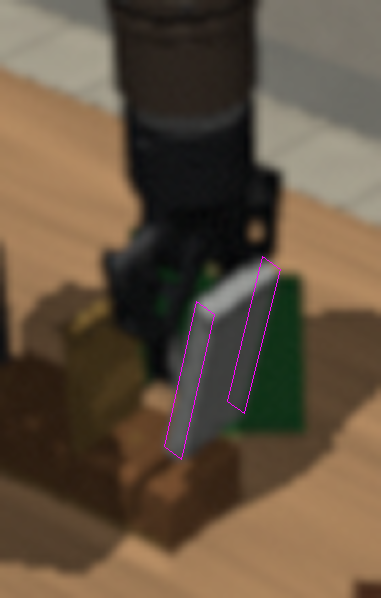

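The fit puts the tilt at about 74°, held only by the pad edge. I'll use the rest as intended: lean the plate there and let go, then pinch it across its faces. With vertical jaws, the closing pads will square it upright. I need the rest's pose accurately first.

```bash
python3 - <<'E'
from h import *
a=cv2.imread("pics/top0.png");b=cv2.imread("pics/side0.png")
f=lambda im:(255*(im/255.)**.5).astype(np.uint8)
a=f(a);b=f(b)
crop("top",a,325,160,367,210,9,"r1");crop("side",b,320,195,352,243,11,"r2")
x,y=cv2.imread("pics/r1.png"),cv2.imread("pics/r2.png");h=max(x.shape[0],y.shape[0])
o=np.hstack([cv2.copyMakeBorder(i,0,h-i.shape[0],0,6,0) for i in(x,y)]);print(o.shape,x.shape);cv2.imwrite("pics/r.png",o)
E
```

```text
(528, 742, 3) (450, 378, 3)
```

View pics/r.png

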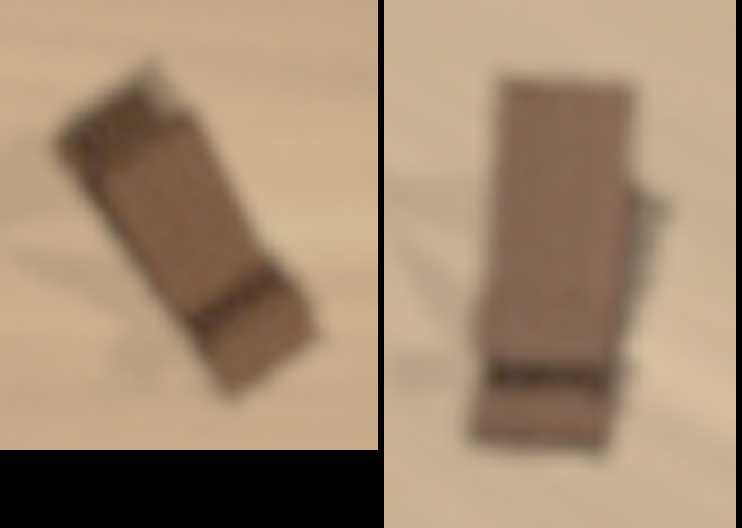

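```bash
python3 - <<'E'
from h import *
from scipy.optimize import least_squares
ct=lambda x,y:(x/9-.5+325,y/9-.5+160); cs=lambda x,y:(x/11-.5+320,y/11-.5+195)
c5,s5=np.cos(np.radians(50)),np.sin(np.radians(50))
L=dict(fl=(-22+70*c5,20,18+70*s5),fr=(-22+70*c5,-20,18+70*s5),bl=(-55,20,0),br=(-55,-20,0),kl=(55,20,4),kr=(55,-20,4))
obs=[("top","fl",ct(102,187)),("top","fr",ct(188,121)),("top","bl",ct(230,402)),("top","br",ct(320,335)),("top","kl",ct(55,140)),("top","kr",ct(155,62)),
("side","fl",cs(113,80)),("side","fr",cs(249,82)),("side","bl",cs(86,442)),("side","br",cs(223,455))]
def W(p,l):
    c,s=np.cos(p[2]),np.sin(p[2]);return [p[0]+c*l[0]-s*l[1],p[1]+s*l[0]+c*l[1],l[2]]
f=lambda p:np.concatenate([proj(n,W(p,L[k]))[0]-o for n,k,o in obs])
for sel in("top","side","both"):
    ob=obs;g=lambda p:np.concatenate([proj(n,W(p,L[k]))[0]-o for n,k,o in ob if sel in("both",n)])
    r=least_squares(g,[533,-88,.6]);print(sel,r.x[:2],np.degrees(r.x[2]),r.cost);
print(r.fun.reshape(-1,2).round(1).tolist())
print("corner",W(r.x,(-22,0,18)))
E
```

```text
top [539.13438883 -88.94260677] 32.69392285290463 4.986799916103039
side [539.69030965 -84.86504974] 34.06124664216607 0.9111104599548463
both [539.0376134  -87.76911158] 32.702976665106746 7.508325831374024
[[-0.3, -0.9], [1.4, -1.0], [-0.7, 0.3], [0.1, 0.5], [-1.2, -0.1], [-1.6, 1.5], [0.5, -0.5], [1.1, 0.3], [-0.2, 1.0], [0.5, 1.0]]
corner [np.float64(520.5249936966871), np.float64(-99.65536042176154), 18]
```

Call:
drive_tool --pt "0 0 -0.02 -8.5 0.05" --pt "0 0 0 -8.5 0.05" --pt "0 0 0 -8.5 0.05" --pt "0 0 0 -8.5 0.05" --pt "0 0 0 -8.5 0.05" --pt "0 0 0 -8.5 0.05" --pt "0 0 0 -8.5 0.05" --pt "0 0 0 -8.5 0.05" --pt "0 0 0 -8.5 0.05" --pt "0 0 0 -8.5 0.05" --pt "0 0 0 -8.5 0.05" --pt "0 0 0 -8.5 0.05" --pt "0 0 0 -8.5 0.05" --pt "0 0 0 -8.5 0.05" --pt "0 0 0 -1 0.05" --pt "0 0 0 0 0.05"

```text
clock: 28.65
position: [595.1, 101.8, 140.1]
ee_rot: [0.959, 0.283, -0.001, 0.0]
contact_force: [0.2, -0.2, -3.1]
gripper_width: 56.4
```

Call:
drive_tool --pt "-0.0218 0.016 0 0 0.05" --pt "-0.0218 0.016 0 0 0.05" --pt "-0.0218 0.016 0 0 0.05" --pt "-0.0218 0.016 0 0 0.05" --pt "-0.0218 0.016 0 0 0.05" --pt "-0.0218 0.016 0 0 0.05" --pt "-0.0218 0.016 0 0 0.05" --pt "-0.0218 0.016 0 0 0.05" --pt "0 0 0 0 0.05" --pt "0 0 0 0 0.05"

```text
clock: 29.65
position: [519.1, -101.0, 141.2]
ee_rot: [0.959, 0.283, 0.0, -0.0]
contact_force: [0.2, 0.6, -2.2]
gripper_width: 56.0
```

```bash
python3 - <<'E'
from look import *
look("d22",restpolys(539,-88,33),bt=(310,130,400,230),bs=(285,120,375,250),g=.6,ss=5)
E
```

```text
29.75 [ 519.6 -100.1  141.3] [9.588e-01 2.840e-01 1.000e-04 0.000e+00] [ 0.2 -0.  -1.9] 56.66028447872176
```

View pics/d22_s.png

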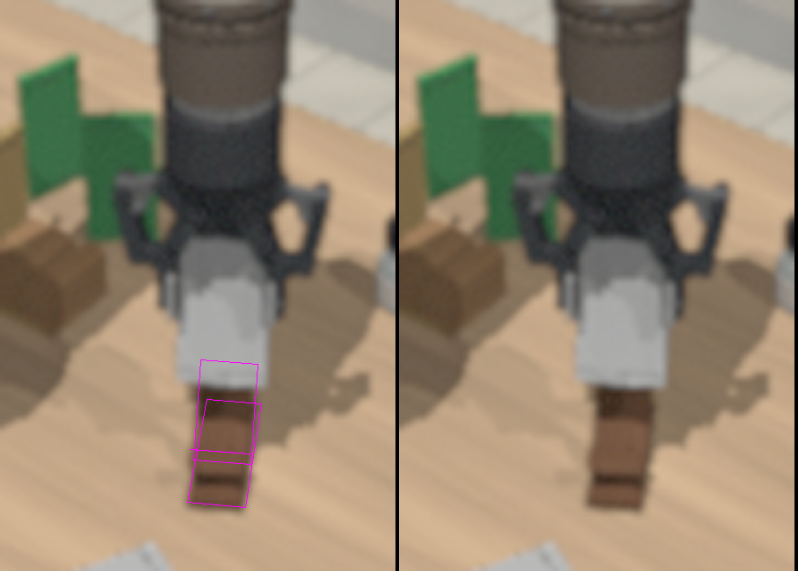

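View pics/d22_t.png

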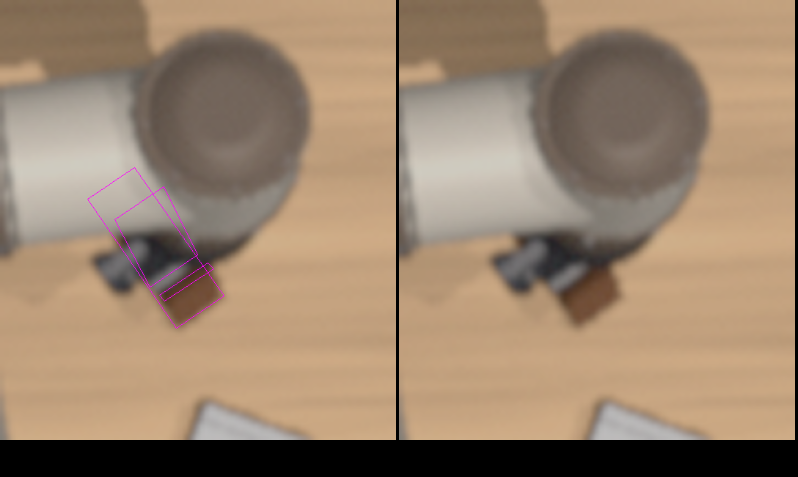

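```bash
python3 - <<'E'
from look import *
def tp(tcp,th,yaw,s,h):
    # tail direction yaw
    t=np.radians(th);d=np.array([np.cos(np.radians(yaw)),np.sin(np.radians(yaw))]);w=np.array([-d[1],d[0]]);P=np.array(tcp)+[0,0,10.2]
    def f(a,b,x):
        Y=(a-s)*np.cos(t)-(b-h)*np.sin(t);Z=(a-s)*np.sin(t)+(b-h)*np.cos(t);return [*(P[:2]+Y*d+x*w),P[2]+Z]
    return [np.array([f(a,b,x) for a,b,x in q]) for q in([(0,0,-30),(0,0,30),(0,14,30),(0,14,-30)],[(0,14,-30),(0,14,30),(120,14,30),(120,14,-30)],[(120,0,-30),(120,0,30),(120,14,30),(120,14,-30)])]
t=(519.5,-100.3,141.3);T=tp(t,74.4,33,54.6,20.8)
im=arm.get_image("side")[0];im=(255*(im/255.)**.6).astype(np.uint8)
crop("side",im,295,140,365,250,5.44,"x4",T)
im,_=arm.get_image("top");im=(255*(im/255.)**.6).astype(np.uint8)
crop("top",im,320,165,380,215,6,"x5",T+restpolys(539,-88,33))
E
```

```text
(no output)
```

View pics/x4.png

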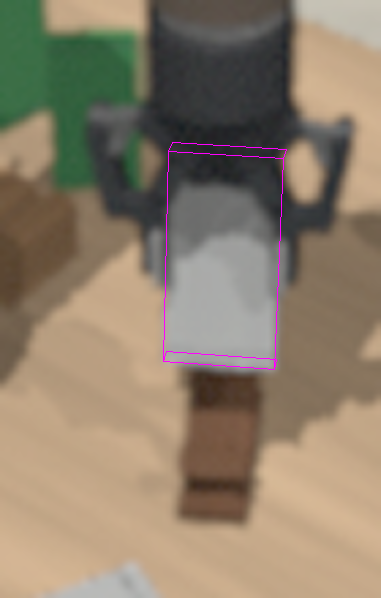

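View pics/x5.png

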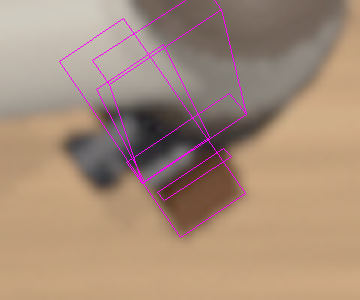

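Call:
drive_tool --pt "0.0035 0 0.015 0 0.05" --pt "0 0 0.02 0 0.05" --pt "0 0 0.015 0 0.05" --pt "0 0 0.008 0 0.05" --pt "0 0 0.003 0 0.05" --pt "0 0 0.002 0 0.05" --pt "0 0 0 0 0.05"

```text
clock: 30.55
position: [522.7, -98.5, 78.7]
ee_rot: [0.959, 0.284, 0.0, 0.0]
contact_force: [-0.9, -0.3, -2.3]
gripper_width: 56.1
```

```bash
python3 - <<'E'
from look import *
look("d23",(),bt=(320,160,380,215),bs=(300,140,365,250),g=.6,ss=5)
E
```

```text
30.65 [522.7 -98.6  79. ] [9.587e-01 2.843e-01 7.000e-04 2.000e-04] [-0.3  0.2 -2.6] 56.25635501754741
```

View pics/d23_s.png

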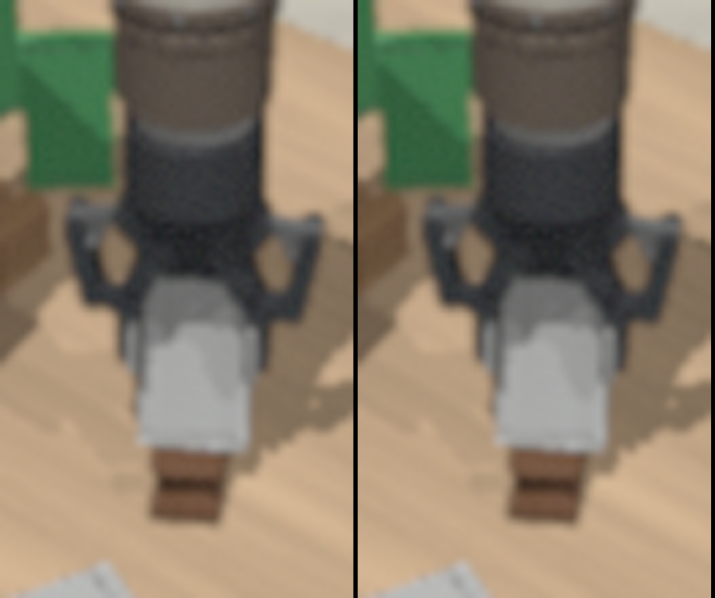

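View pics/d23_t.png

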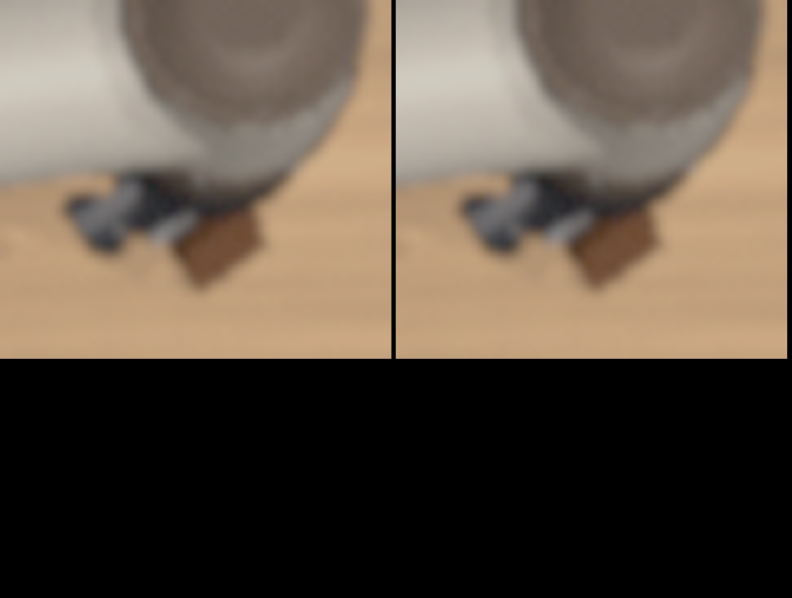

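Call:
drive_tool --pt "0 0 0.002 0 0.05" --pt "0 0 0.002 0 0.05" --pt "0 0 0.002 0 0.05" --pt "0 0 0 0 0.05"

```text
clock: 31.05
position: [522.0, -98.8, 72.2]
ee_rot: [0.959, 0.284, -0.0, 0.0]
contact_force: [-0.4, -0.2, -1.2]
gripper_width: 56.0
```

Call:
drive_tool --pt "0 0 0.002 0 0.05" --pt "0 0 0.002 0 0.05" --pt "0 0 0 0 0.05"

```text
clock: 31.35
position: [524.6, -97.7, 70.3]
ee_rot: [0.959, 0.285, 0.003, 0.0]
contact_force: [-1.3, 4.6, 9.1]
gripper_width: 55.9
```

```bash
python3 - <<'E'
from look import *
look("d24",(),bt=(320,160,380,215),bs=(310,180,355,245),g=.6,ss=9)
E
```

```text
31.45 [524.6 -97.7  70.4] [9.586e-01 2.846e-01 2.800e-03 4.000e-04] [-0.6  4.2  8.4] 55.92997583434827
```

View pics/d24_s.png

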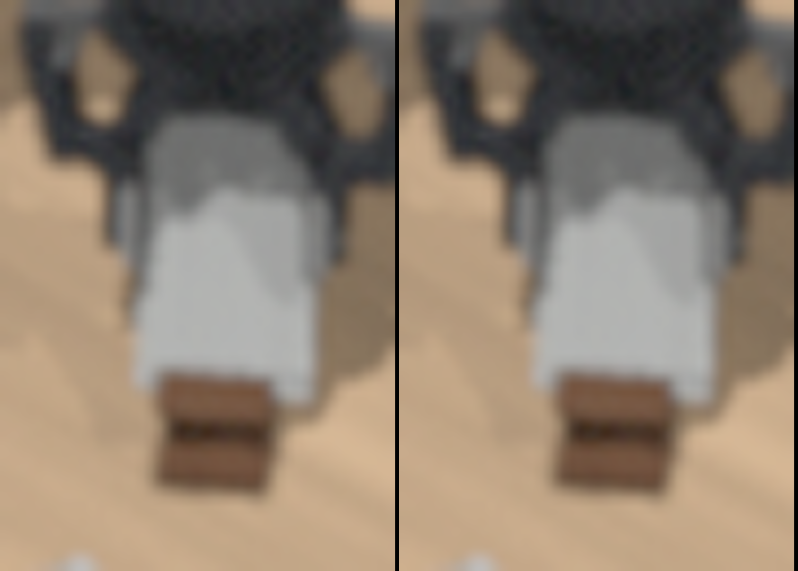

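The side view shows the plate's lower end behind the lip, at about (220,375), and it's in contact. I'm releasing it to lean on the board.

Call:
drive_tool --pt "0 0 0 0 0.06" --pt "0 0 0 0 0.065" --pt "0 0 0 0 0.075" --pt "0 0 0 0 0.085" --pt "0 0 0 0 0.085" --pt "0 0 0 0 0.085" --pt "0 0 0 0 0.085" --pt "0 0 0 0 0.085"

```text
clock: 32.25
position: [522.2, -98.7, 68.3]
ee_rot: [0.959, 0.284, -0.0, -0.0]
contact_force: [0.1, -0.1, -0.8]
gripper_width: 85.3
```

```bash
python3 - <<'E'
from look import *
look("d25",(),bt=(320,160,380,215),bs=(300,160,365,250),g=.6,ss=7)
E
```

```text
32.35 [522.2 -98.7  68.3] [ 0.9588  0.2842 -0.     -0.    ] [-0.6  1.1  0.2] 84.95917670091038
```

View pics/d25_s.png

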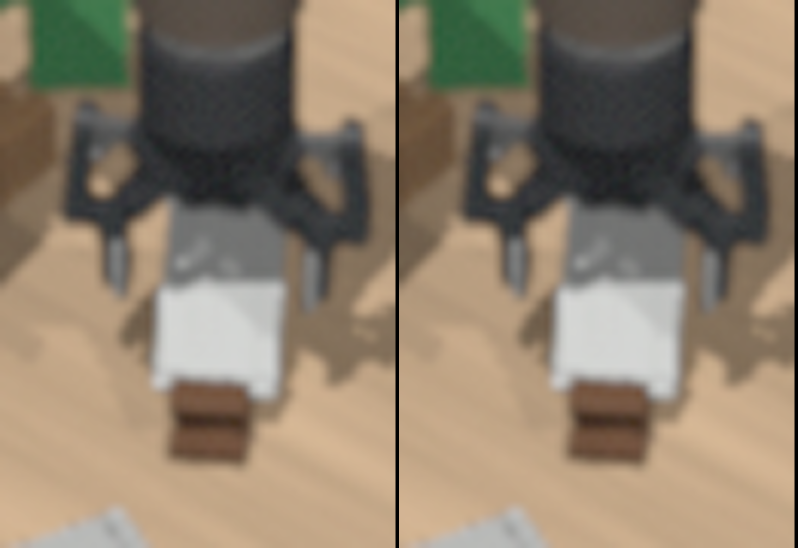

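Call:
drive_tool --pt "0 0 -0.045 0 0.085" --pt "0 0 -0.045 0 0.085" --pt "-0.04 0 0 8.5 0.085" --pt "0 0 0 8.5 0.085" --pt "0 0 0 8.5 0.085" --pt "0 0 0 8.5 0.085" --pt "0 0 0 8.5 0.085" --pt "0 0 0 8.5 0.085" --pt "0 0 0 8.5 0.085" --pt "0 0 0 8.5 0.085" --pt "0 0 0 8.5 0.085" --pt "0 0 0 8.5 0.085" --pt "0 0 0 5 0.085" --pt "0 0 0 0 0.085"

```text
clock: 33.75
position: [488.6, -120.5, 158.3]
ee_rot: [0.879, -0.477, -0.0, -0.0]
contact_force: [0.2, -0.3, -0.3]
gripper_width: 85.1
```

```bash
cat > rp.py <<'E'
from look import *
def lean(x=0,y=0,dl=0,yaw=33,th=50,C=(520.5,-99.6,18)):
    d=np.array([np.cos(np.radians(yaw)),np.sin(np.radians(yaw))]);w=np.array([-d[1],d[0]]);t=np.radians(th)
    f=lambda a,b,q:[*(np.array(C[:2])+[x,y]+(a*np.cos(t)-b*np.sin(t))*d+(q+dl)*w),C[2]+a*np.sin(t)+b*np.cos(t)]
    return [np.array([f(a,b,q) for a,b,q in k]) for k in([(0,14,-30),(0,14,30),(120,14,30),(120,14,-30)],[(120,0,-30),(120,0,30),(120,14,30),(120,14,-30)])]
E
python3 - <<'E'
from rp import *
look("d26",lean(),bt=(320,150,380,215),bs=(300,160,365,250),g=.6,ss=7)
E
```

```text
33.85 [ 488.6 -120.5  158.3] [ 0.8794 -0.4762  0.     -0.    ] [ 0.1 -0.6  1. ] 85.09235753532468
```

View pics/d26_s.png

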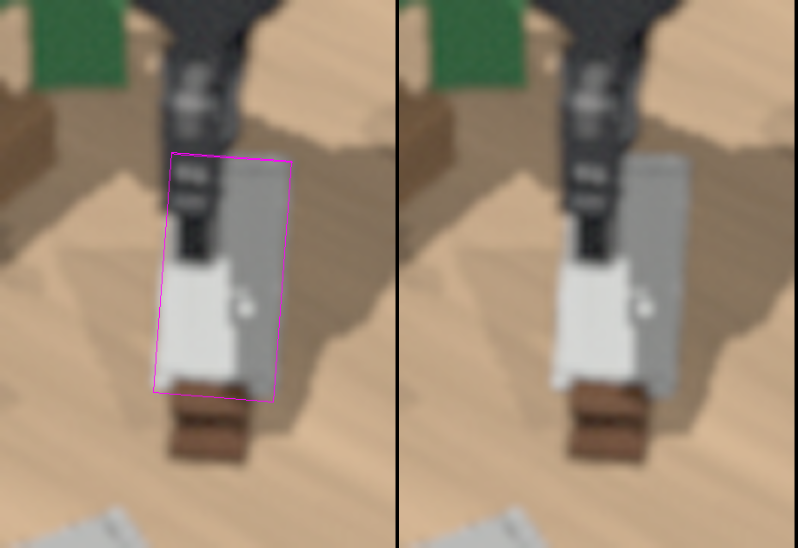

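View pics/d26_t.png

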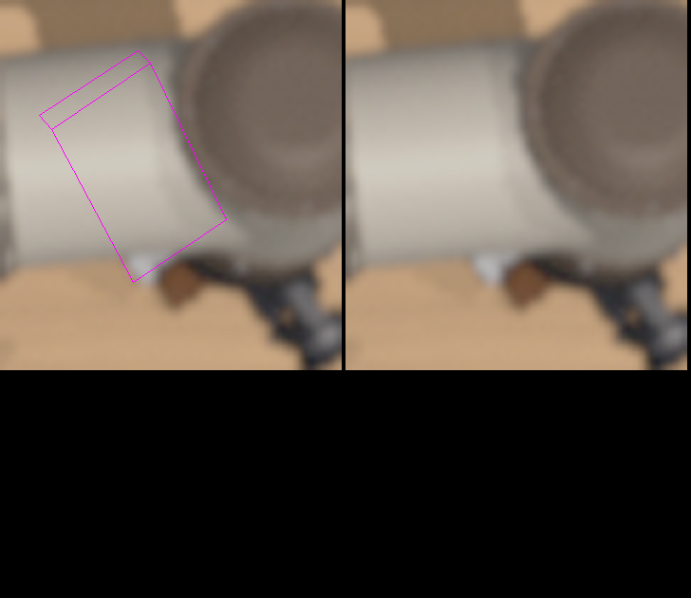

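The leaning plate matches the model: its outline sits on the overlay in the side view. Next I straddle its upper end and push it upright about the ledge.

Call:
drive_tool --pt "0 -0.044 0 0 0.07" --pt "0 -0.044 0 0 0.06" --pt "0 0 0 0 0.06" --pt "0 0 0 0 0.06" --pt "0 0 0.025 0 0.06" --pt "0 0 0.025 0 0.06" --pt "0 0 0.02 0 0.06" --pt "0 0 0.006 0 0.06" --pt "0 0 0 0 0.06"

```text
clock: 34.75
position: [562.0, -72.8, 82.3]
ee_rot: [0.879, -0.477, -0.0, 0.0]
contact_force: [0.7, 1.0, 0.4]
gripper_width: 60.0
```

```bash
python3 - <<'E'
from rp import *
look("d27",lean(),bt=(310,140,370,205),bs=(300,140,365,240),g=.6,ss=7)
E
```

```text
34.85 [561.8 -72.8  82.8] [ 8.789e-01 -4.770e-01 -4.000e-04  3.000e-04] [0.2 0.7 0.3] 59.80487228923696
```

View pics/d27_s.png

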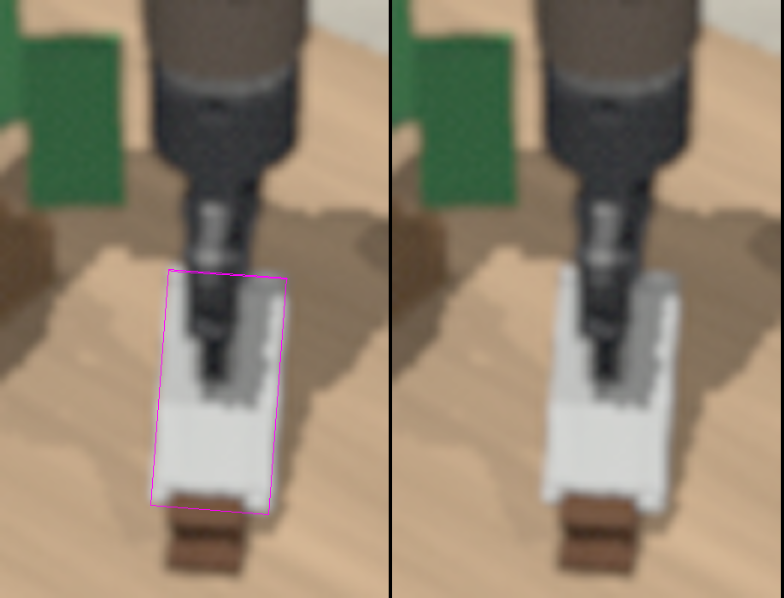

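Call:
drive_tool --pt "0 0 0 0 0.05" --pt "0 0 0 0 0.046" --pt "0 0 0 0 0.046" --pt "0 0 0 0 0.046" --pt "0 0.0023 -0.0044 0 0.043" --pt "0 0.0023 -0.0044 0 0.04" --pt "0 0.0023 -0.0044 0 0.038" --pt "0 0 0 0 0.038"

```text
clock: 35.65
position: [555.3, -76.7, 95.6]
ee_rot: [0.879, -0.477, -0.001, 0.001]
contact_force: [0.3, -0.1, -0.1]
gripper_width: 37.8
```

```bash
python3 - <<'E'
from rp import *
look("d28",lean(1.56*.84,1.56*.54,0,33,60,(520.5,-99.6,19.9)),bt=(310,140,370,205),bs=(300,140,365,240),g=.6,ss=7)
E
```

```text
35.75 [555.7 -76.5  95.2] [ 8.788e-01 -4.772e-01 -7.000e-04  4.000e-04] [ 1.   1.1 -0.4] 37.47094013261219
```

View pics/d28_s.png

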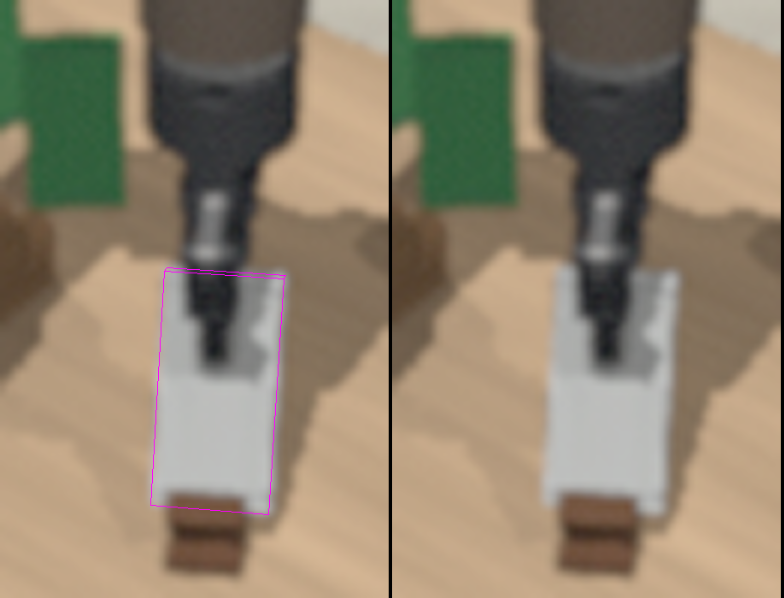

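Tilted to about 60°, matching the overlay. Continuing.

Call:
drive_tool --pt "0 0.0034 -0.0027 0 0.036" --pt "0 0.0034 -0.0027 0 0.034" --pt "0 0.0034 -0.0027 0 0.032" --pt "0 0.0034 -0.0027 0 0.03" --pt "0 0.004 -0.0018 0 0.0285" --pt "0 0.004 -0.0018 0 0.027" --pt "0 0.004 -0.0018 0 0.0255" --pt "0 0.004 -0.0018 0 0.024" --pt "0 0 0 0 0.024" --pt "0 0 0 0 0.024"

```text
clock: 36.75
position: [531.6, -92.5, 113.4]
ee_rot: [0.879, -0.477, -0.0, 0.0]
contact_force: [0.8, -0.6, -0.2]
gripper_width: 23.9
```

```bash
python3 - <<'E'
from rp import *
look("d29",lean(4.5*.84,4.5*.54,0,33,80,(520.5,-99.6,23.4)),bt=(310,140,370,205),bs=(300,120,365,240),g=.6,ss=7)
E
```

```text
36.85 [531.8 -92.4 113.4] [ 8.789e-01 -4.770e-01 -1.000e-04  1.000e-04] [0.2 0.4 0. ] 24.16777568911774
```

View pics/d29_s.png

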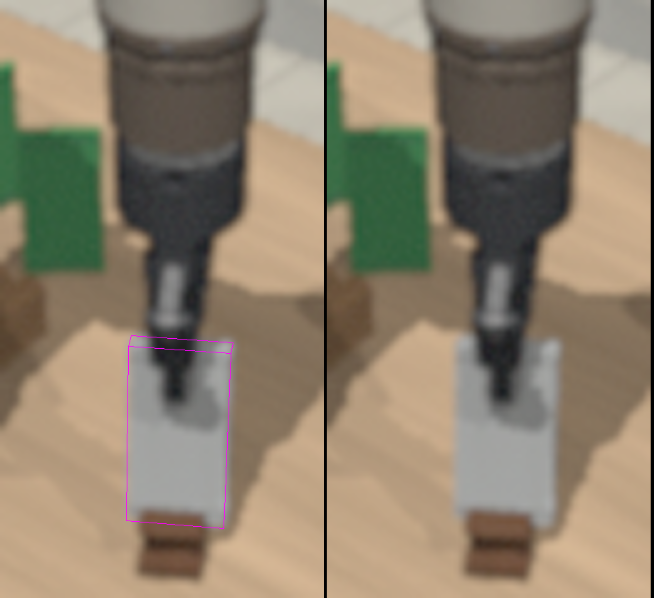

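Call:
drive_tool --pt "0 0.005 0 0 0.022" --pt "0 0.005 0 0 0.019" --pt "0 0.004 0.001 0 0.017" --pt "0 0 0.001 0 0.008" --pt "0 0 0 0 0.008" --pt "0 0 0 0 0.008" --pt "0 0 0 0 0.008" --pt "0 0 0 0 0.008"

```text
clock: 37.65
position: [519.7, -100.2, 112.1]
ee_rot: [0.879, -0.477, -0.0, 0.0]
contact_force: [-1.8, 1.0, 4.7]
gripper_width: 13.4
```

```bash
python3 - <<'E'
from rp import *
look("d30",lean(5.8*.84,5.8*.54,0,33,90,(520.5,-99.6,24.9)),bt=(320,150,370,215),bs=(300,120,365,240),g=.6,ss=7)
E
```

```text
37.75 [ 519.7 -100.3  112.1] [ 8.790e-01 -4.768e-01 -3.000e-04  5.000e-04] [-2.1  0.1  5.6] 13.196663581872924
```

View pics/d30_s.png

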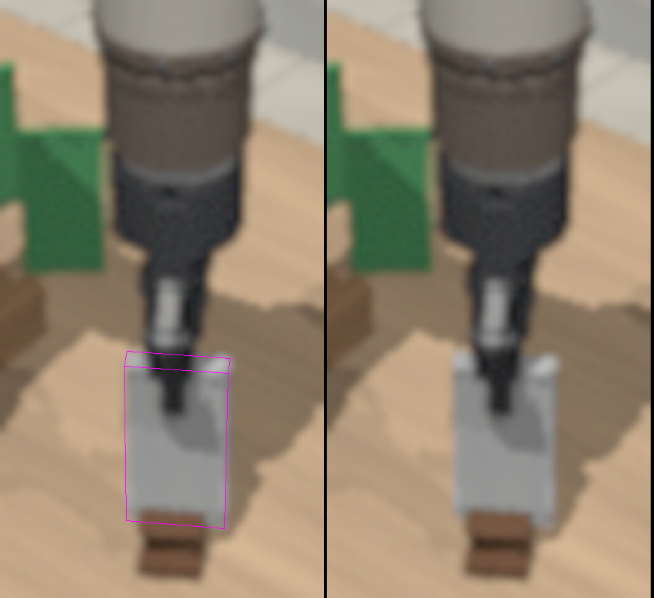

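Call:
drive_tool --pt "0 0 -0.02 0 0.008" --pt "0 0 -0.04 0 0.008" --pt "0 0 -0.04 0 0.008" --pt "0 0 -0.035 -8.5 0.008" --pt "0 0 0 -8.5 0.008" --pt "0 0 0 -8.5 0.008" --pt "0 0 0 -8.5 0.008" --pt "0 0 0 -8.5 0.008" --pt "0 0 0 -8.5 0.008" --pt "0 0 0 -8.5 0.008" --pt "0.0108 -0.0419 0 -0.5 0.008" --pt "0.0108 -0.0419 0 0 0.008" --pt "0.0108 -0.0419 0 0 0.008" --pt "0.0108 -0.0419 0 0 0.008" --pt "0.0108 -0.0419 0 0 0.008" --pt "0.0108 -0.0419 0 0 0.008" --pt "0.0108 -0.0419 0 0 0.008" --pt "0.0108 -0.0419 0 0 0.008" --pt "0 0 0 0 0.008" --pt "0 0 0 0 0.008"

```text
clock: 39.75
position: [588.2, 239.8, 244.3]
ee_rot: [1.0, 0.027, -0.002, 0.001]
contact_force: [-0.3, -1.0, -4.3]
gripper_width: 13.1
```

```bash
python3 - <<'E'
from look import *
look("d31",rackpolys(590,211,3)[2:]+box(588.5,239.2,3,60,14,160,280)[:1],bt=(190,120,300,200),bs=(225,70,325,215),g=.5,ss=5)
E
```

```text
39.85 [588.4 238.3 245.5] [ 9.997e-01  2.600e-02 -1.100e-03  5.000e-04] [-0.3 -0.4 -2.7] 13.075824710396304
```

View pics/d31_s.png

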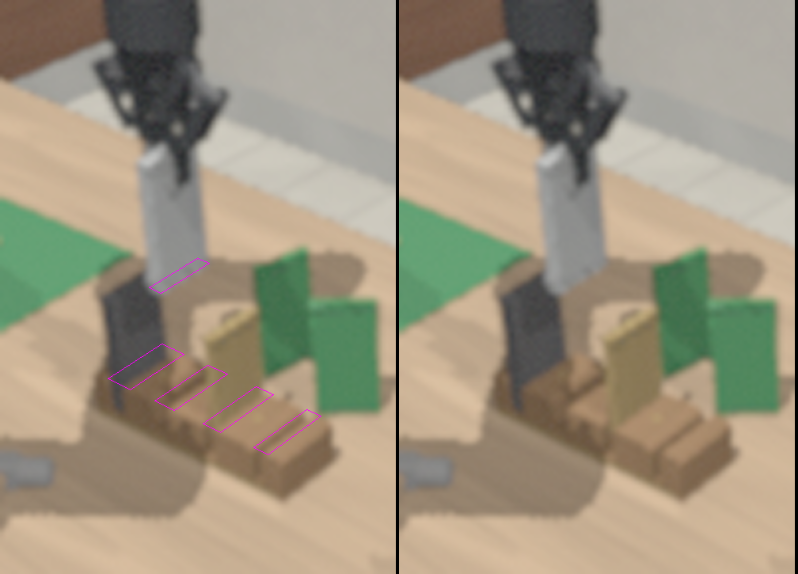

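View pics/d31_t.png

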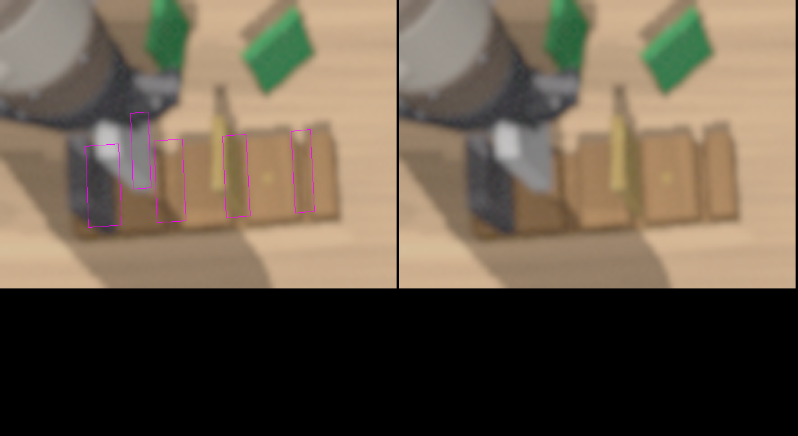

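Call:
drive_tool --pt "0 0 0.03 0 0.008" --pt "0 0 0.03 0 0.008" --pt "0 0 0.03 0 0.008" --pt "0 0 0.015 0 0.008" --pt "0 0 0 0 0.008" --pt "0 0 0 0 0.008"

```text
clock: 40.45
position: [589.6, 238.2, 142.3]
ee_rot: [1.0, 0.026, 0.0, 0.0]
contact_force: [0.5, -0.4, -1.9]
gripper_width: 13.2
```

```bash
python3 - <<'E'
from look import *
look("d32",rackpolys(590,211,3)[3:4]+box(588.5,239.2,3,60,14,53,280)[:1],bt=(200,130,280,195),bs=(240,120,310,210),g=.5,ss=7)
E
```

```text
40.55 [590.1 239.1 143.4] [ 9.997e-01  2.610e-02  1.500e-03 -8.000e-04] [ 1.1 -0.2 -2.1] 13.49566460001533
```

View pics/d32_s.png

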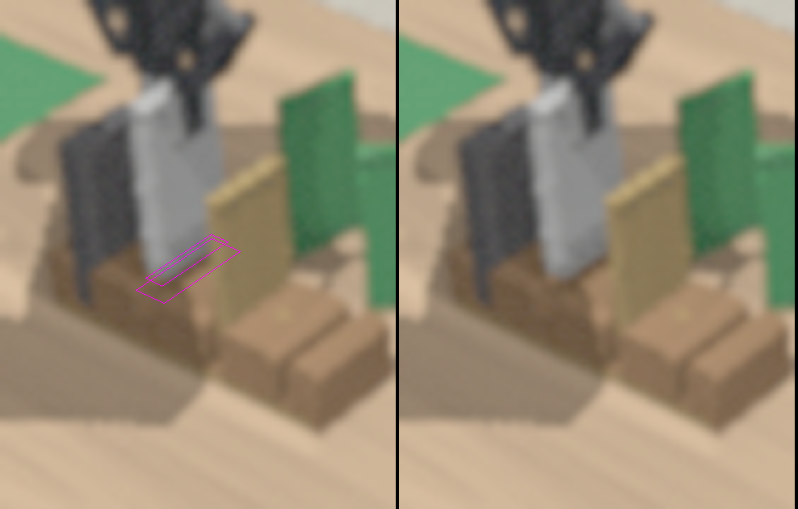

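View pics/d32_t.png

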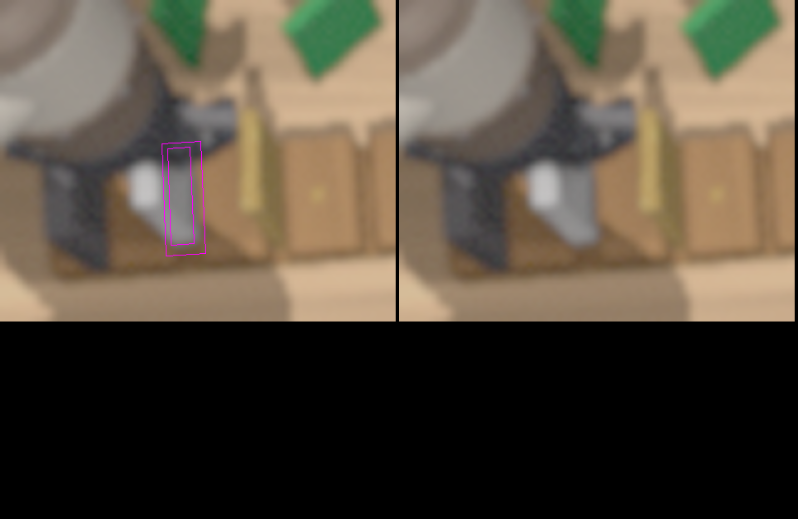

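Call:
drive_tool --pt "0 0 0.006 0 0.008" --pt "0 0 0.005 0 0.008" --pt "0 0 0.004 0 0.008" --pt "0 0 0.003 0 0.008" --pt "0 0 0.003 0 0.008" --pt "0 0 0 0 0.008"

```text
clock: 41.15
position: [589.9, 240.9, 120.7]
ee_rot: [1.0, 0.027, 0.002, -0.002]
contact_force: [0.2, 5.9, -0.6]
gripper_width: 12.9
```

Call:
drive_tool --pt "0 -0.0015 0.002 0 0.008" --pt "0 0 0.004 0 0.008" --pt "0 0 0.004 0 0.008" --pt "0 0 0 0 0.008"

```text
clock: 41.55
position: [588.9, 241.1, 109.3]
ee_rot: [1.0, 0.026, -0.0, -0.0]
contact_force: [0.5, 5.6, -4.8]
gripper_width: 13.2
```

Call:
drive_tool --pt "0 -0.001 0.004 0 0.008" --pt "0 0 0.004 0 0.008" --pt "0 0 0.002 0 0.008" --pt "0 0 0 0 0.008"

```text
clock: 41.95
position: [588.5, 241.4, 99.6]
ee_rot: [1.0, 0.026, -0.001, 0.0]
contact_force: [1.1, 3.6, -3.2]
gripper_width: 13.5
```

Call:
drive_tool --pt "0 -0.0005 0.0015 0 0.008" --pt "0 0 0.0015 0 0.008" --pt "0 0 0 0 0.008"

```text
clock: 42.25
position: [588.7, 241.7, 97.7]
ee_rot: [1.0, 0.026, -0.0, 0.0]
contact_force: [-1.0, 1.5, -0.9]
gripper_width: 13.1
```

Call:
drive_tool --pt "0 0 0.0015 0 0.008" --pt "0 0 0 0 0.008"

```text
clock: 42.45
position: [588.9, 241.7, 97.6]
ee_rot: [1.0, 0.027, 0.0, 0.0]
contact_force: [-3.0, 0.6, 5.3]
gripper_width: 13.1
```

```bash
python3 - <<'E'
from look import *
look("d33",rackpolys(590,212,3)[3:4]+box(589,241,3,60,14,10,130)[1:],bt=(200,130,280,195),bs=(240,120,310,210),g=.5,ss=7)
E
```

```text
42.55 [588.9 241.7  97.6] [9.996e-01 2.660e-02 1.000e-04 4.000e-04] [-1.7  0.6  5.6] 12.95259412569962
```

View pics/d33_s.png

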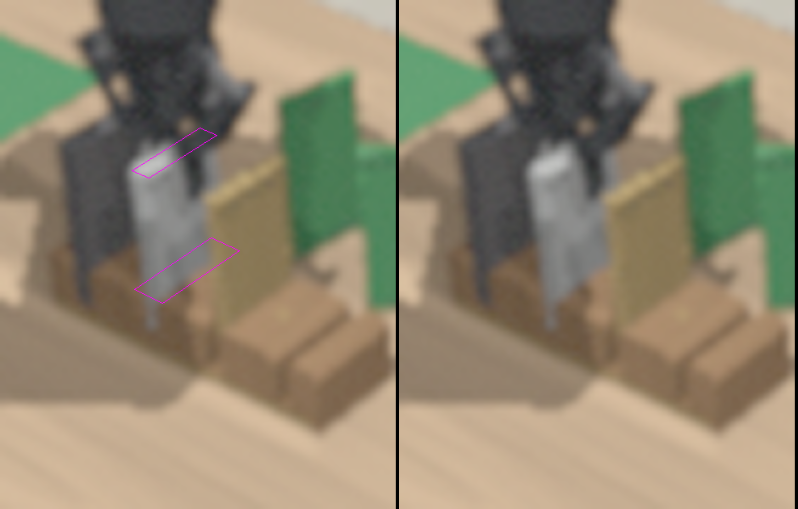

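The plate is on the slot floor: its top edge matches the 130 mm overlay and the upward force is rising. I'm releasing and backing off.

Call:
drive_tool --pt "0 0 -0.001 0 0.018" --pt "0 0 0 0 0.026" --pt "0 0 0 0 0.026" --pt "0 0 0 0 0.026" --pt "0 0 -0.02 0 0.026" --pt "0 0 -0.04 0 0.026" --pt "0 0 -0.04 0 0.026" --pt "-0.04 0 -0.03 0 0.026" --pt "-0.05 0 0 0 0.026" --pt "-0.05 0 0 0 0.026" --pt "-0.05 0 0 0 0.026" --pt "0 0 0 0 0.026" --pt "0 0 0 0 0.026"

```text
clock: 43.85
position: [398.6, 232.2, 227.8]
ee_rot: [1.0, 0.027, 0.001, -0.001]
contact_force: [1.4, 0.5, 0.1]
gripper_width: 26.1
```

```bash
python3 - <<'E'
from look import *
R=rackpolys(590,212,3)
look("d34",R[2:5]+box(589,240.5,3,60,14,10,130)[1:]+box(592,184,3,60,10,10,130)[1:],bt=(195,120,295,190),bs=(235,120,325,215),g=.5,ss=6)
im=arm.get_image("top")[0];cv2.imwrite("pics/topend.png",im)
E
```

```text
43.95 [400.  232.7 227.4] [ 9.997e-01  2.640e-02  5.000e-04 -3.000e-04] [ 0.5 -0.4 -0.5] 25.777498357312798
```

View pics/d34_s.png

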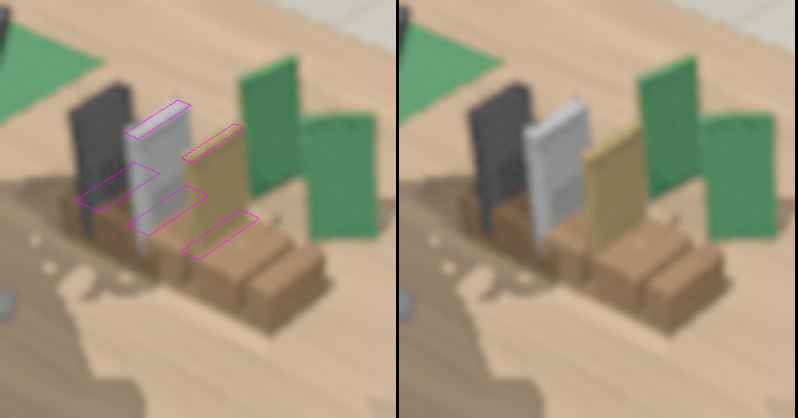

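View pics/d34_t.png

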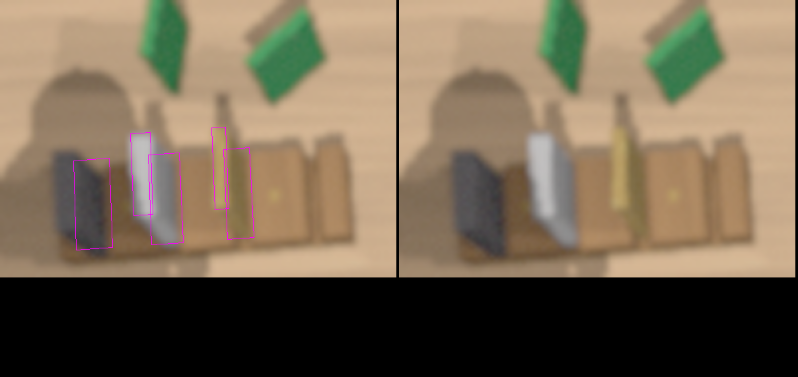

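View pics/topend.png

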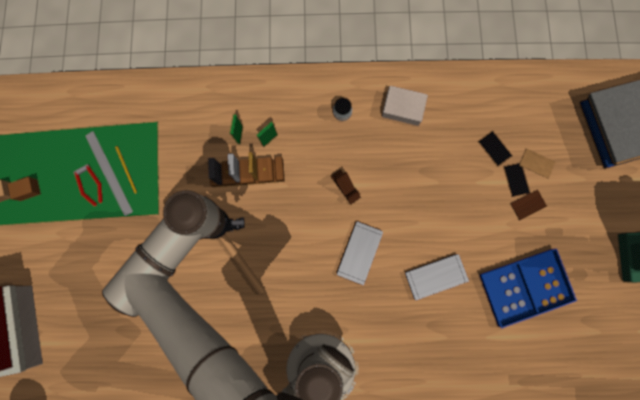

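```bash
python3 -c "
from bench import arm
print(arm.job_done())"
```

```text
the job is handed in; nothing more can be done
None
```

Both plates are in their slots and the job is handed in, at about 44 s of the 64 s allowed. No verdict came back.

- **Brass plate:** I gripped it across its width, lifted it out of the 16 mm slot and stood it in the 12 mm slot.
- **Aluminium plate:** I first tried pivoting it upright in the grip against the rack, but it slipped towards the edge of the pads. So I leaned it on the sloping rest, pushed it upright on the ledge, gripped it across its faces and lowered it into the freed 16 mm slot until it met the floor.

**Last checks**
- Both camera views show the two plates upright, with their top edges at the 130 mm height expected when fully home.
- Both plates look centred along their slots to about 2 mm, which is no finer than the camera calibration.
- The steel plate, jar and box look where they were. The hammer was partly under the arm in the last picture, so I checked it less well, but the arm never went near it at bench height.
- The arm was clear of everything, with contact force near zero.

**Disagreement:** the 16 mm slot turned out to be about 2 mm further towards +y than my camera estimate. The slot mouth guided the plate in with about 6 N of side force.

The highest contact force I saw was about 32 N, while pivoting the aluminium plate against the rack.

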